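# Lock the grinder's height stop and load the specimens

## Task

Lock the grinder's height stop: put the open-ended spanner on the square head of the stop screw with its handle pointing back towards you, where the steel post beside it stops it, so that the screw cannot turn along, and turn the locknut's lever clockwise until the nut is tight. Then load every specimen carrier there is: upright, along the infeed and completely through the dust flap into the tunnel, one behind the other, so that the flap shuts behind them. Take the spanner off again and lay it back flat on the black rubber pad (before or after loading), and leave the other things on the bench where they are.

Things in the scene. Friction and masses are not known exactly. Their poses are not given: they have to be found in the camera images.
- grinder: Through-feed specimen grinder, cream and blue, fixed. Origin on the bench under the tunnel mouth's centre; +x points into the tunnel, away from the robot, +y left, z up. Tunnel: 50 mm wide, 46 high inside, 245 deep, far end closed; clear roof from x = 46 mm on, top 58 mm above the bench. Beyond x = 155 mm: blue motor and arm 165 mm high, black bellows column at x 200, y -145 mm.
- infeed (a point): Point on the top of the steel infeed plate (8 mm above the bench) 35 mm before the mouth, on the tunnel's centre line, axes as the grinder's. The plate is 100 mm wide and begins 100 mm before this point; on it two guide rails, 6 mm wide and 10 mm high, 46 mm apart inside, run from 85 mm before this point to the mouth.
- mouth (a point): Centre of the tunnel mouth at the level of the infeed plate (8 mm above the bench), axes as the grinder's. The shut flap leaves stand 5 to 7 mm inside and swing in to 32 mm, so a carrier is wholly past them when its centre is more than about 53 mm beyond this point along +x. Later carriers push the earlier ones deeper; four fit.
- flap_left (a joint): Left leaf of the spring dust flap: two dark upright leaves, 25 mm wide, 40 mm high, side by side in the tunnel mouth, hinged on upright axes at the tunnel's side walls, 6 mm inside the mouth. 0 = shut (across the tunnel), grows to 1.5 rad as it swings inward; it cannot swing outward. A light spring (0.2 to 0.5 N at its edge) shuts it. There is no roof above the leaves: fingers can follow a carrier in.
- flap_right (a joint): Right leaf of the flap, the mirror image; 0 = shut, positive inward.
- stop_screw (a joint): Turn of the height-stop screw about its vertical axis, rad, clockwise from above positive; -0.1 to 0.1 at the start, which is its right setting. It turns easily (0.05 N m): the locknut rubs on it (0.22 N m) and takes it along if it is not held. It may shift a little (up to 0.5) while the spanner comes up against the post, not more than 0.8.
- screw_head (a point): Foot of the stop screw's steel square head, on its axis, on the round flange (32 mm wide) on which the spanner rests, 67 mm above the bench, right of the infeed at x -35, y -135 mm in the grinder's frame. The head is 20 x 20 mm, 22 mm high. Axes turn with the screw; x and y are normal to the flats, parallel to the grinder's at joint 0. Below: nut, then a pedestal 56 x 56 mm, 46 mm high.
- locknut (a joint): Turn of the locknut relative to the stop screw, rad, clockwise from above positive (tightening): 0 to 0.3 (slack) at the start, tight above 1.4, hard stop at 1.7; it stays where it is left. Dark hexagonal nut, 37 mm, under the screw's flange, with a lever. At 0 (screw at 0) the lever points 10 degrees left of the grinder's +x; tightening swings it to the right and back towards the robot.
- lever_knob (a point): Centre of the top of the black upright knob at the end of the locknut's lever: 16 mm in diameter, 50 to 88 mm above the bench, 62 mm from the screw's axis. The lever arm, 10 mm wide, lies 50 to 58 mm above the bench. It can be pushed sideways or gripped from above; about 4 N at the knob turn the nut.
- post_top (a point): Top centre of the fixed steel post, 16 mm in diameter, 97 mm above the bench, 110 mm towards the robot and 30 mm left of the screw's axis in the grinder's frame. It stands on a cream block (66 x 24 mm, top at 66 mm) on which the handle of the fitted spanner, pointing along the grinder's -x, rests level. Turning clockwise brings the handle against the post within 0.25 rad (plus 0.16 of jaw play).
- spanner: Steel open-ended spanner, 150 mm long, 10 mm thick, about 0.14 kg, flat on the rubber pad at the start. Origin: underside, centre of the jaw opening; x points out of the open jaw, z up; the handle (16 mm wide) runs along -x to -135 mm. The jaws leave 23 mm between them, from x = -12 to 14 mm, and are 43 mm wide over all. It may be lowered over the head or slid on sideways.
- spanner_grip (a point): Point on the spanner's handle 55 mm behind the jaw centre, mid-thickness, near its centre of mass: a good place to grip, across the 16 mm width.
- tool_pad: Black rubber pad, 200 x 150 x 6 mm, fixed flat on the bench; origin at the centre of its underside, x along its long side. A screwdriver lies on it along its +y edge (y = 50 mm); the part at y below 0 is for the spanner.
- specimen_tray: Shallow aluminium tray, 170 x 170 mm with a 14 mm rim, fixed; floor 3 mm above the bench; origin at the centre of its underside. The carriers stand in it at the start.
- carrier1: Specimen carrier: aluminium block 40 x 40 x 20 mm with a black round specimen mount, 30 mm in diameter and 20 mm tall, on its top (40 mm in all), 0.13 kg. Origin: centre of the underside, z up, x and y normal to the block's sides; it may go in any side first. Best gripped by the mount. May be absent (None).
- carrier2: Specimen carrier like carrier1. May be absent (None).
- carrier3: Specimen carrier like carrier1. May be absent (None).
- carrier4: Specimen carrier like carrier1. May be absent (None).
- paste_jar: Bystander: small white-capped jar, 48 mm wide, 55 mm tall. Leave it where it is.
- screwdriver: Bystander: screwdriver lying along x on the pad, 160 mm long. Leave it where it is.
- brush: Bystander: brush lying in front of the infeed, 170 mm long. Leave it where it is.
- hex_wrench: Bystander: small wrench, 150 mm long, lying on the bench. Leave it where it is.
Things that resemble listed ones, but are neither listed nor needed, are in the scene too. Leave any blue or green look-alike of the carrier2 alone.

How it is judged:
By the outcome, as a careful person would: the job done as asked, in the order asked, and still so for the second after the job is handed in, with the robot touching nothing.
Of carrier1, carrier2, carrier3, carrier4 only 2 to 4 are there at a start; the rules pass over those that are not, and their reading is None.
At some moment in a run one of carrier1, carrier2, carrier3, carrier4 may be knocked a few centimetres aside while the robot is not near it.
It also fails if it takes over 210 s, if anything falls off the work surface, if the arm or the gripper's body presses on something with over 40 N, if the wrist force passes 120 N, or if a joint passes its speed limit or range.

## Robot

A 6-joint arm with a two-finger parallel gripper is mounted at the origin on the work surface. World frame = base frame: x ahead of the robot, y to its left, z up, the work surface at z = 0. Lengths are in m, angles in rad, forces in N, time in s.
With the tool pointing down it reaches from about 0.425 to 0.95 m from the base axis. Payload 3.5 kg.
Tool frame: the origin (TCP) lies at the very end of the fingers, on their centre line; the grasp point (between the pads) lies 19 mm behind it; z points along the fingers, y is the line along which they close (so a half turn about z gives the same grasp; the last joint's range is limited). The gripper opens to 85 mm and grips with 20 to 120 N. Pads are 22 mm wide; open, the fingers measure 114 mm over their backs; the gripper's body (76 mm by 85 mm) begins 54 mm behind the grasp point. The pads swing forward as they close: fully open they stand 13 mm farther back than shut.
Start: joints at [1.051, 0.286, 1.577, -0, 1.279, -0.15], TCP at [0.244, 0.629, 0.231] pointing down, gripper open.
Joint ranges: [-2.77, 2.77], [-0.9, 2.22], [0.21, 2.48], [-1.53, 4.67], [0.24, 2.81], [-2.84, 2.84]. Speed limits (rad/s): [2.79, 2.79, 3.14, 3.14, 3.14, 3.14].

## Interface

Orientations are given as a unit quaternion [x, y, z, w].
In Python, from plant import ctrl, optics, sign_off gives the robot as it stands.
- The arm moves only by the shell command python3 -m creep 'ROWS' [FORCE]. ROWS is JSON, a list of rows, each an object of numbers: "x", "y", "z": the shift along the tool's x, y, z in mm; "rx", "ry", "rz": the turn, a rotation vector about the tool's x, y, z in degrees; "grip": the opening, from 0 (shut) to 1 (fully open). In form: [{"x": .., "y": .., "z": .., "rx": .., "ry": .., "rz": .., "grip": ..}, ...]. A call has exactly 10 rows; each row shifts and turns the commanded pose from where the row before left it, along the tool's axes as they then stand; what a row does not reach is not made up. A row lasts 1/12 s, in which the tool goes at most 41.7 mm and 7.16 degrees, less where a joint would pass 70% of its speed; a pose out of reach is approached as far as the arm can. A call with a gripper value outside its range is refused whole. The fingers move at their own pace and stop on an object; FORCE is the grip in N (left out, the last holds). Time passes only in rows, so rows that do not move let the fingers close, or fill a call up. It gives the time, the measured TCP pose, the force, the opening and the grip force at its end, in the units of the state.
- ctrl.get_state(): the state, without advancing time (a new reading comes with each control period).
- optics.read_camera(name): name is "scene" or "top" or "wrist"; returns a dict with "color" (420x560x3 uint8, blue, green, red), "K" (3x3 intrinsics, pixels), "D" ([k1, k2, p1, p2, k3] as OpenCV has them; the pictures are not rectified), "R" (3x3) and "t" (3): a world point X has camera coordinates R X + t. Camera axes: x right, y down, z forward; pixel columns grow to the right and rows downward; lengths in m; the calibration is good to about 2 mm. A picture is of the moment at which its call begins. There is no depth.
- sign_off(): hands the job in; it is judged then, once.
The state is a dict: "time": time; "qpos": joint angles; "dq": joint speeds; "joint_efforts": joint torques, N m; "eef_pos": TCP position; "tcp_rot": TCP orientation; "contact_force": force on the tool from outside, world axes, zero at the start; "wrist_torque": the same for the moment, N m; "opening": opening from 0.0 (shut) to 1.0 (fully open); "finger_force": force on a finger pad.
Only numpy, scipy, OpenCV 4.12 (cv2) and the standard library are available. Lean on these libraries where they do the work, as an engineer would, in place of code of your own. Each camera call takes 0.05 s, during which the arm holds its last target. There are 200 camera calls.

## Working session

There is one attempt and no reset: what is moved stays moved. The work goes in short steps, Python scripts to look and compute and a shell command to move; the robot and the scene stay as the last step left them, time stands still between calls to the robot, and variables do not carry over. Pictures are saved under pics/ and viewed, at most 14 in all, crops included, and the job is handed in when it is done.

```bash
ls; mkdir -p pics; cat > h.py <<'E'
import numpy as np, cv2
from plant import ctrl, optics
from scipy.spatial.transform import Rotation as Rn
def cam(n,save=None):
    c=optics.read_camera(n)
    if save: cv2.imwrite('pics/'+save,c['color'])
    return c
def ray(c,px,z):
    p=cv2.undistortPoints(np.array([[px]],float),np.array(c['K']),np.array(c['D']))[0,0]
    R=np.array(c['R']);t=np.array(c['t']); d=R.T@np.array([p[0],p[1],1]); o=-R.T@t
    return o+d*(z-o[2])/d[2]
def proj(c,X):
    r=cv2.Rodrigues(np.array(c['R'],float))[0]
    return cv2.projectPoints(np.array(X,float).reshape(-1,1,3),r,np.array(c['t'],float),np.array(c['K']),np.array(c['D']))[0][:,0]
E
python3 - <<'E'
from h import *
import pickle
a={n:cam(n,n+'0.png') for n in('scene','top','wrist')}
pickle.dump(a,open('c0.pkl','wb'))
for n in a: print(n,(-np.array(a[n]['R']).T@a[n]['t']).round(3),np.array(a[n]['K'])[0,0])
s=ctrl.get_state();print(s['time'],s['eef_pos'],s['tcp_rot'])
E
```

```text
pics
scene [0.968 0.401 0.684] 382.84836751693234
top [ 0.429 -0.077  1.293] 504.1094427199927
wrist [0.172 0.657 0.372] 375.6825304532941
0.15 [0.24366485 0.62893082 0.23021547] [ 1.83845818e-01  9.82954640e-01 -8.87649757e-04 -3.20265309e-04]
```

View pics/top0.png

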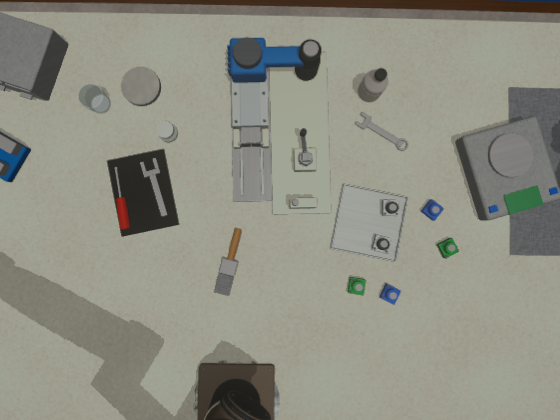

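View pics/scene0.png

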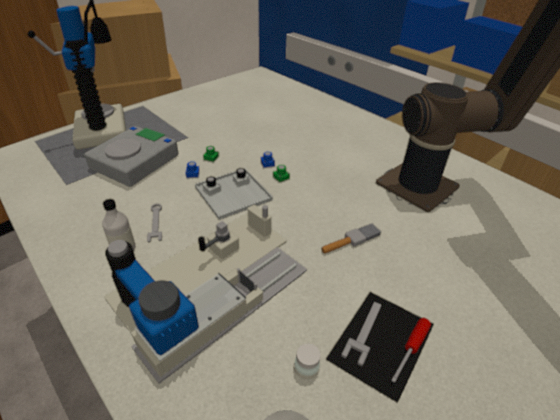

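Top view: pad at (143,193) with the spanner (jaw near (150,165), handle end near (162,212)). Grinder mouth is near (251,140), the screw at (305,157) and the post at (295,202). Two silver carriers with black mounts are in the tray at (391,207) and (382,243); the blue and green ones are look-alikes. The scene view agrees.

```bash
python3 - <<'E'
from h import *
import pickle
a=pickle.load(open('c0.pkl','rb'));c=a['top'];I=c['color']
g=cv2.resize(I[120:220,100:330],None,fx=3.4,fy=3.4,interpolation=cv2.INTER_CUBIC);
cr=cv2.resize(I[180:265,325:412],None,fx=3,fy=3,interpolation=cv2.INTER_CUBIC)
out=np.zeros((600,g.shape[1],3),np.uint8);out[:340]=g;out[345:345+255,:cr.shape[1]]=cr
cv2.imwrite('pics/crop1.png',out)
for n,p,z in [('pad c',(143,193),.006),('jaw',(150,165),.016),('hend',(162,212),.016),('mouthc',(251,140),.01),('screw',(305,157),.089),('post',(295,202),.097),('knob',(304,131),.088),('c1',(391,207),.043),('c2',(382,243),.043)]:
    print(n,ray(c,p,z).round(4))
E
```

```text
pad c [0.5239 0.2463 0.006 ]
jaw [0.5949 0.228  0.016 ]
hend [0.4757 0.1944 0.016 ]
mouthc [ 0.6642 -0.0275  0.01  ]
screw [ 0.6108 -0.1611  0.089 ]
post [ 0.5015 -0.138   0.097 ]
knob [ 0.6741 -0.158   0.088 ]
c1 [ 0.496  -0.3806  0.043 ]
c2 [ 0.4061 -0.3585  0.043 ]
```

View pics/crop1.png

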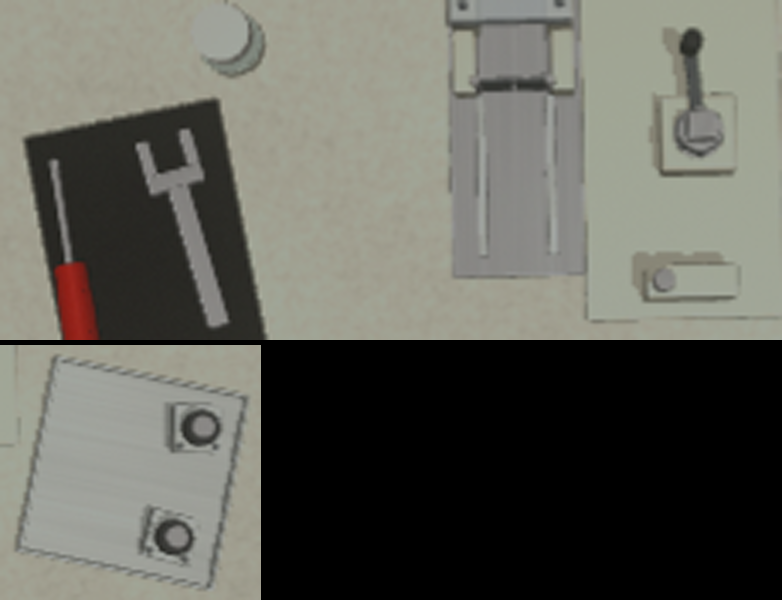

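The crop shows the spanner's prong tips at crop (143,145) and (186,131) and its handle end at (217,325). The rails are at u≈484 and 552, the screw head at (706,125), the post at (663,280) and the knob at (691,42).

```bash
python3 - <<'E'
from h import *
import pickle
a=pickle.load(open('c0.pkl','rb'));c=a['top']
P=lambda u,v,z: ray(c,(100+(u+.5)/3.4-.5,120+(v+.5)/3.4-.5),z)
t1=P(143,145,.016);t2=P(186,131,.016);e=P(217,325,.016)
m=(t1+t2)/2; d=m-e; L=np.hypot(*d[:2]);u=d/L
print('span',m.round(4),e.round(4),'L',L,'yaw',np.degrees(np.arctan2(u[1],u[0])),'jawc',(m-.014*u).round(4),'grip',(m-.069*u).round(4))
for n,(p,q),z in [('plateL',((450,95),(453,275)),.008),('plateR',((581,95),(584,272)),.008),('railL',((484,95),(484,255)),.018),('railR',((550,95),(555,252)),.018),('baseL',((586,20),(586,318)),.008)]:
    A=P(*p,z);B=P(*q,z);print(n,A.round(4),B.round(4),np.degrees(np.arctan2(*(A-B)[[1,0]])))
s=P(706,125,.089);p=P(663,280,.097);k=P(691,42,.088)
print('screw',s,'post',p,'knob',k,np.hypot(*(k-s)[:2]))
# grinder yaw from screw->post: local (-.11,.03)
v=(p-s)[:2];print('yaw g',np.degrees(np.arctan2(v[1],v[0])-np.arctan2(.03,-.11)),np.hypot(*v))
st=ctrl.get_state();R=Rn.from_quat(st['tcp_rot']).as_matrix();print(R.round(3))
w=a['wrist'];Rc=np.array(w['R']);tc=-Rc.T@w['t'];print('cam in tool',R.T@(tc-st['eef_pos']),(Rc@R).round(3))
E
```

```text
span [0.607  0.2333 0.016 ] [0.4676 0.1904 0.016 ] L 0.14580767769068406 yaw 17.096262492560054 jawc [0.5936 0.2292 0.016 ] grip [0.541 0.213 0.016]
plateL [0.6442 0.021  0.008 ] [0.5081 0.0161 0.008 ] 2.0481078197987266
plateR [ 0.6458 -0.0779  0.008 ] [ 0.5119 -0.0822  0.008 ] 1.8483479721490685
railL [ 0.6429 -0.0052  0.018 ] [ 0.5228 -0.0074  0.018 ] 1.045549504062729
railR [ 0.6437 -0.0546  0.018 ] [ 0.5259 -0.0603  0.018 ] 2.746687253282895
baseL [ 0.7031 -0.0808  0.008 ] [ 0.4774 -0.0842  0.008 ] 0.8760641746613334
screw [ 0.61232149 -0.16659143  0.089     ] post [ 0.50147551 -0.13717479  0.097     ] knob [ 0.67160732 -0.15531439  0.088     ] 0.060348831128714885
yaw g 0.3923873427707439 0.11468290393930927
[[-0.932  0.361 -0.001]
 [ 0.361  0.932 -0.002]
 [ 0.    -0.002 -1.   ]]
cam in tool [ 0.0766953   0.00055357 -0.14145183] [[-0.001  1.     0.   ]
 [-0.954 -0.001 -0.3  ]
 [-0.3   -0.     0.954]]
```

```bash
cat >> h.py <<'E'
def plan(xyz,az=None):
    """rz first (deg, tool), then the shift in the turned tool frame (mm); az = azimuth of tool x, deg"""
    s=ctrl.get_state();R=Rn.from_quat(s['tcp_rot']).as_matrix();cur=np.degrees(np.arctan2(R[1,0],R[0,0]))
    if az is None: az=cur
    d=-((az-cur+180)%360-180)
    a=np.radians(az);Rt=np.array([[np.cos(a),np.sin(a),0],[np.sin(a),-np.cos(a),0],[0,0,-1]])
    print('az',cur.round(2),'rz',d.round(2),'shift',(1000*Rt.T@(np.array(xyz)-s['eef_pos'])).round(1),'q6',round(s['qpos'][5],2))
E
python3 - <<'E'
from h import *
plan([.541,.213,.15],197.1)
E
```

```text
az 158.81 rz -38.29 shift [-161.9 -485.    80.2] q6 -0.15
```

```bash
python3 -m creep '[{"rz":-6.38,"grip":1},{"rz":-6.38},{"rz":-6.38},{"rz":-6.38},{"rz":-6.38},{"rz":-6.38},{"x":-12,"y":-36},{"x":-12,"y":-36},{"x":-12,"y":-36},{"x":-12,"y":-36}]' 30 && python3 -m creep '[{"x":-12,"y":-36},{"x":-12,"y":-36},{"x":-12,"y":-36},{"x":-12,"y":-36},{"x":-12,"y":-36},{"x":-12,"y":-36,"z":20},{"x":-12,"y":-36,"z":20},{"x":-12,"y":-36,"z":20},{"x":-12,"y":-35,"z":20},{}]'; python3 - <<'E'
from h import *
c=cam('wrist','w1.png');plan([.541,.213,.15],197.1)
j=np.array([.5936,.2292,.016]);u=np.array([np.cos(np.radians(17.1)),np.sin(np.radians(17.1)),0])
print(proj(c,[j,j-.055*u,j-.135*u]))
E
```

```text
az 158.82 rz -38.28 shift [-161.8 -485.    80.4] q6 -0.15
[[100.95073662 512.24940073]
 [ 70.40167587 489.21202679]
 [ 23.12065059 453.30614777]]$[0]: bad value
```

View pics/w1.png

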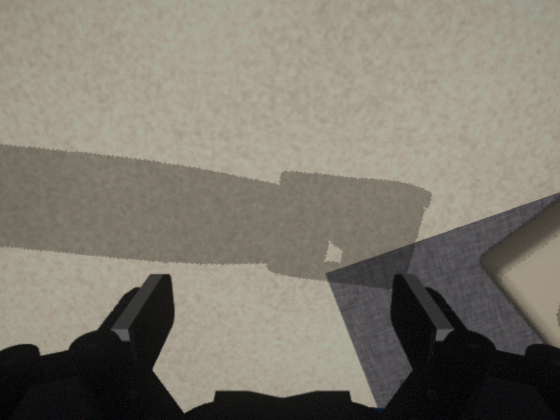

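The arm did not move because rows need every key. The picture only shows bare bench and the fingers at columns ~150 and 410; image up is tool +x.

```bash
python3 -m creep '[{"x":0,"y":0,"z":0,"rx":0,"ry":0,"rz":-6.38,"grip":1},{"x":0,"y":0,"z":0,"rx":0,"ry":0,"rz":-6.38,"grip":1},{"x":0,"y":0,"z":0,"rx":0,"ry":0,"rz":-6.38,"grip":1},{"x":0,"y":0,"z":0,"rx":0,"ry":0,"rz":-6.38,"grip":1},{"x":0,"y":0,"z":0,"rx":0,"ry":0,"rz":-6.38,"grip":1},{"x":0,"y":0,"z":0,"rx":0,"ry":0,"rz":-6.38,"grip":1},{"x":-12,"y":-36,"z":0,"rx":0,"ry":0,"rz":0,"grip":1},{"x":-12,"y":-36,"z":0,"rx":0,"ry":0,"rz":0,"grip":1},{"x":-12,"y":-36,"z":0,"rx":0,"ry":0,"rz":0,"grip":1},{"x":-12,"y":-36,"z":0,"rx":0,"ry":0,"rz":0,"grip":1}]' 30 && python3 -m creep '[{"x":-12,"y":-36,"z":0,"rx":0,"ry":0,"rz":0,"grip":1},{"x":-12,"y":-36,"z":0,"rx":0,"ry":0,"rz":0,"grip":1},{"x":-12,"y":-36,"z":0,"rx":0,"ry":0,"rz":0,"grip":1},{"x":-12,"y":-36,"z":0,"rx":0,"ry":0,"rz":0,"grip":1},{"x":-12,"y":-36,"z":0,"rx":0,"ry":0,"rz":0,"grip":1},{"x":-12,"y":-36,"z":20,"rx":0,"ry":0,"rz":0,"grip":1},{"x":-12,"y":-36,"z":20,"rx":0,"ry":0,"rz":0,"grip":1},{"x":-12,"y":-36,"z":20,"rx":0,"ry":0,"rz":0,"grip":1},{"x":-6,"y":-18,"z":20,"rx":0,"ry":0,"rz":0,"grip":1},{"x":0,"y":0,"z":0,"rx":0,"ry":0,"rz":0,"grip":1}]'; python3 - <<'E'
from h import *
c=cam('wrist','w2.png');plan([.541,.213,.15],197.1)
j=np.array([.5936,.2292,.016]);u=np.array([np.cos(np.radians(17.1)),np.sin(np.radians(17.1)),0])
print(proj(c,[j,j-.055*u,j-.135*u]))
import pickle;pickle.dump(c,open('w2.pkl','wb'))
E
```

```text
time: 1.03
eef_pos: [0.3325, 0.5045, 0.231]
tcp_rot: [-0.149, 0.989, -0.0, -0.0]
contact_force: [0.4, 0.4, -0.1]
opening: 0.998
finger_force: 0.0
time: 1.87
eef_pos: [0.517, 0.2419, 0.1482]
tcp_rot: [-0.146, 0.989, -0.001, -0.004]
contact_force: [-0.7, 0.2, 0.0]
opening: 0.998
finger_force: 0.0
az -163.12 rz -0.22 shift [-14.1 -36.7   0.1] q6 -1.6
[[239.49329393 278.15630156]
 [236.69222667 213.77283243]
 [232.09313705 106.2244438 ]]
```

View pics/w2.png

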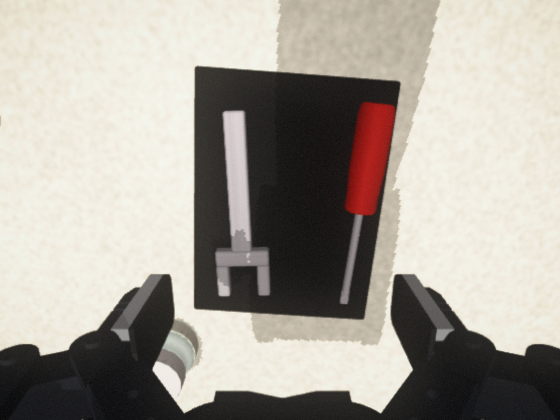

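The spanner's prong tips are at (223,295) and (264,294) and its handle end at (234,112). The pad corners are (195,66), (400,82), (364,318) and (195,309).

```bash
python3 - <<'E'
from h import *
import pickle
c=pickle.load(open('w2.pkl','rb'))
t1=ray(c,(223,295.5),.016);t2=ray(c,(264,295),.016);e=ray(c,(234,111.5),.016)
m=(t1+t2)/2;d=m-e;L=np.hypot(*d[:2]);u=d/L
az=np.degrees(np.arctan2(u[1],u[0]))
print('jawc',(m-.014*u),'yaw',az,'L',L,'grip',m-.069*u)
for p in [(195,66),(400,82),(364,318),(195,309)]: print(ray(c,p,.006).round(4))
g=e+.080*u+ (0)
print(g); plan([g[0],g[1],.15],180+az)
E
```

```text
jawc [0.59446358 0.23211896 0.016     ] yaw 17.677155843293985 L 0.14705544678027774 grip [0.54206054 0.21541803 0.016     ]
[0.446 0.156 0.006]
[0.4139 0.2999 0.006 ]
[0.605  0.3434 0.006 ]
[0.6389 0.2002 0.006 ]
[0.54391328 0.2160085  0.016     ]
az -163.12 rz -0.8 shift [-17.4 -34.8   0.1] q6 -1.6
```

```bash
python3 -m creep '[{"x":-9,"y":-17,"z":0,"rx":0,"ry":0,"rz":-0.8,"grip":1},{"x":-9,"y":-17.5,"z":0,"rx":0,"ry":0,"rz":0,"grip":0.6},{"x":0,"y":0,"z":30,"rx":0,"ry":0,"rz":0,"grip":0.6},{"x":0,"y":0,"z":35,"rx":0,"ry":0,"rz":0,"grip":0.6},{"x":0,"y":0,"z":35,"rx":0,"ry":0,"rz":0,"grip":0.6},{"x":0,"y":0,"z":20,"rx":0,"ry":0,"rz":0,"grip":0.6},{"x":0,"y":0,"z":10,"rx":0,"ry":0,"rz":0,"grip":0.6},{"x":0,"y":0,"z":0,"rx":0,"ry":0,"rz":0,"grip":0.6},{"x":0,"y":0,"z":0,"rx":0,"ry":0,"rz":0,"grip":0.6},{"x":0,"y":0,"z":0,"rx":0,"ry":0,"rz":0,"grip":0.6}]' 40;  python3 -c "
from h import *
plan([.5430,.2157,.009],197.68)"
```

```text
time: 2.75
eef_pos: [0.5469, 0.2195, 0.0256]
tcp_rot: [-0.156, 0.988, 0.0, 0.002]
contact_force: [0.0, -0.6, -0.4]
opening: 0.601
finger_force: 0.0
az -162.06 rz 0.26 shift [ 4.9 -2.4 16.6] q6 -1.67
```

```bash
python3 -m creep '[{"x":5,"y":-2.4,"z":8,"rx":0,"ry":0,"rz":0.3,"grip":0.5},{"x":0,"y":0,"z":8.5,"rx":0,"ry":0,"rz":0,"grip":0.4},{"x":0,"y":0,"z":0,"rx":0,"ry":0,"rz":0,"grip":0.4},{"x":0,"y":0,"z":0,"rx":0,"ry":0,"rz":0,"grip":0},{"x":0,"y":0,"z":0,"rx":0,"ry":0,"rz":0,"grip":0},{"x":0,"y":0,"z":0,"rx":0,"ry":0,"rz":0,"grip":0},{"x":0,"y":0,"z":0,"rx":0,"ry":0,"rz":0,"grip":0},{"x":0,"y":0,"z":0,"rx":0,"ry":0,"rz":0,"grip":0},{"x":0,"y":0,"z":0,"rx":0,"ry":0,"rz":0,"grip":0},{"x":0,"y":0,"z":0,"rx":0,"ry":0,"rz":0,"grip":0}]' 60;  python3 -c "
from h import *
plan([.5430,.2157,.009],197.68)"
```

```text
time: 3.58
eef_pos: [0.5413, 0.2147, 0.0067]
tcp_rot: [-0.153, 0.988, -0.0, 0.0]
contact_force: [0.4, 0.4, 0.1]
opening: 0.167
finger_force: 60.7
az -162.41 rz -0.09 shift [-1.9  0.5 -2.3] q6 -1.67
```

```bash
python3 -m creep '[{"x":0,"y":0,"z":-20,"rx":0,"ry":0,"rz":0,"grip":0},{"x":0,"y":0,"z":-30,"rx":0,"ry":0,"rz":0,"grip":0},{"x":0,"y":0,"z":-40,"rx":0,"ry":0,"rz":0,"grip":0},{"x":0,"y":0,"z":-40,"rx":0,"ry":0,"rz":0,"grip":0},{"x":0,"y":0,"z":-40,"rx":0,"ry":0,"rz":0,"grip":0},{"x":0,"y":0,"z":-40,"rx":0,"ry":0,"rz":5.5,"grip":0},{"x":0,"y":0,"z":-40,"rx":0,"ry":0,"rz":5.5,"grip":0},{"x":0,"y":0,"z":0,"rx":0,"ry":0,"rz":5,"grip":0},{"x":-16,"y":-36,"z":0,"rx":0,"ry":0,"rz":0,"grip":0},{"x":-16,"y":-36,"z":0,"rx":0,"ry":0,"rz":0,"grip":0}]' && python3 -m creep '[{"x":-16,"y":-36,"z":0,"rx":0,"ry":0,"rz":0,"grip":0},{"x":-16,"y":-36,"z":0,"rx":0,"ry":0,"rz":0,"grip":0},{"x":-16,"y":-36,"z":0,"rx":0,"ry":0,"rz":0,"grip":0},{"x":-16,"y":-36,"z":0,"rx":0,"ry":0,"rz":0,"grip":0},{"x":-16,"y":-36,"z":0,"rx":0,"ry":0,"rz":0,"grip":0},{"x":-16,"y":-36,"z":0,"rx":0,"ry":0,"rz":0,"grip":0},{"x":-16,"y":-30,"z":0,"rx":0,"ry":0,"rz":0,"grip":0},{"x":0,"y":0,"z":0,"rx":0,"ry":0,"rz":0,"grip":0},{"x":0,"y":0,"z":0,"rx":0,"ry":0,"rz":0,"grip":0},{"x":0,"y":0,"z":0,"rx":0,"ry":0,"rz":0,"grip":0}]'; python3 - <<'E'
from h import *
c=cam('wrist','w3.png');plan([.7,-.11,.26],181.5)
print(proj(c,[[.6123,-.1666,.089],[.5015,-.1372,.097],[.6716,-.1553,.088]]))
import pickle;pickle.dump(c,open('w3.pkl','wb'))
E
```

```text
time: 4.42
eef_pos: [0.575, 0.1445, 0.2577]
tcp_rot: [-0.016, 1.0, 0.0, 0.001]
contact_force: [1.4, -0.5, -1.8]
opening: 0.167
finger_force: 60.4
time: 5.25
eef_pos: [0.6934, -0.0988, 0.2554]
tcp_rot: [-0.014, 1.0, 0.001, -0.001]
contact_force: [0.7, -0.6, -1.7]
opening: 0.166
finger_force: 60.4
az -178.36 rz 0.14 shift [ -6.3 -12.1  -4.1] q6 -1.88
[[197.02445628  80.163222  ]
 [231.89698156 -90.96736265]
 [213.75911135 155.91741614]]
```

View pics/w3.png

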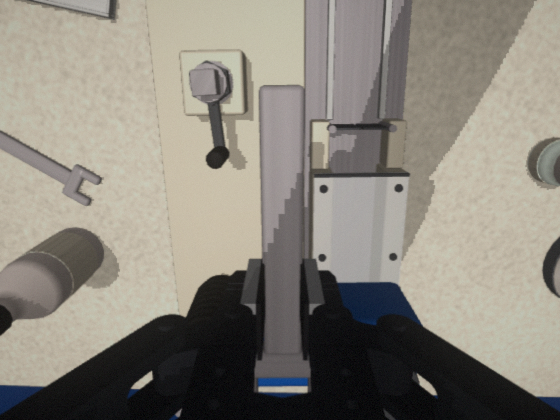

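The screw head is at about (204,80), the knob at (218,157), the rails at columns ~332 and 385, and the flap at row ~125. The spanner is held straight at column ~282. I'll zoom in for accuracy.

```bash
python3 - <<'E'
import cv2
I=cv2.imread('pics/w3.png')[0:200,150:420]
cv2.imwrite('pics/crop3.png',cv2.resize(I,None,fx=2.9,fy=2.9,interpolation=cv2.INTER_CUBIC))
E
```

```text
(no output)
```

View pics/crop3.png

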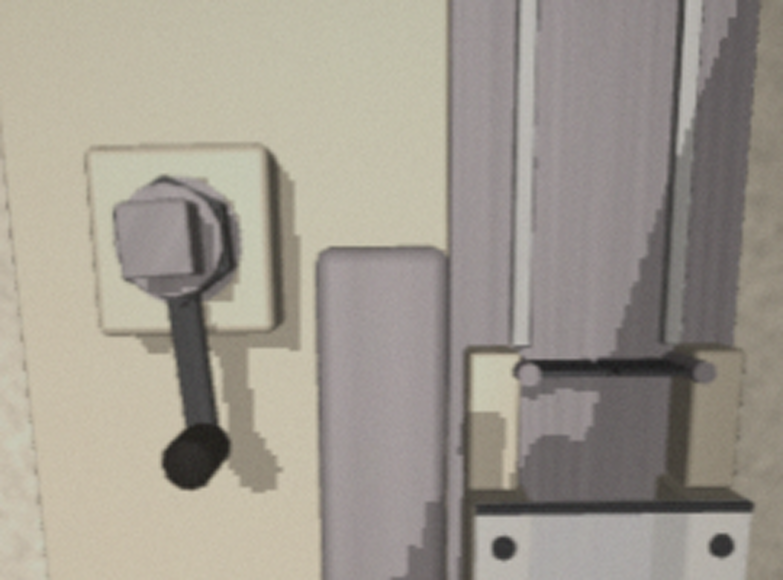

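Head top corners in the crop are (114,203), (189,198), (194,273) and (121,279). The knob top is at (189,462), and the pedestal corners are (89,147), (268,145), (280,332) and (103,333). The flap hinge tops are at (530,374) and (704,372), the roof front edge runs (475,508)–(752,505), and the rail inner edges are 537→530 and 683→667.

```bash
python3 - <<'E'
from h import *
import pickle
c=pickle.load(open('w3.pkl','rb'))
P=lambda u,v,z: ray(c,(150+(u+.5)/2.9-.5,(v+.5)/2.9-.5),z)
H=np.array([P(*p,.089) for p in[(114,203),(189,198),(194,273),(121,279)]]);print('head',H.mean(0),np.linalg.norm(np.diff(H,axis=0),axis=1))
az=lambda v:np.degrees(np.arctan2(v[1],v[0]))
print('head yaw',az(H[0]-H[3]),az(H[1]-H[2]),az(H[1]-H[0])-90,az(H[2]-H[3])-90)
D=np.array([P(*p,.046) for p in[(89,147),(268,145),(280,332),(103,333)]]);print('ped',D.mean(0),np.linalg.norm(np.diff(D,axis=0),axis=1))
print('ped yaw',az(D[3]-D[0]),az(D[2]-D[1]),az(D[1]-D[0])-90,az(D[2]-D[3])-90)
k=P(189,462,.088);v=k-H.mean(0);print('knob',k,np.hypot(*v[:2]),az(v))
h1=P(530,374,.052);h2=P(704,372,.052);print('hinge',h1,h2,az(h2-h1)-90,np.hypot(*(h2-h1)[:2]))
r1=P(475,508,.058);r2=P(752,505,.058);print('roof',r1,r2,az(r2-r1)-90,np.hypot(*(r2-r1)[:2]))
for s,(a,b) in dict(R=(537,530),L=(683,667)).items():
    A=P(a,0,.018);B=P(b,340,.018);print('rail',s,A.round(4),B.round(4),az(B-A))
E
```

```text
head [ 0.61351114 -0.16202936  0.089     ] [0.02011672 0.01918355 0.01999691]
head yaw -176.98177052109332 -177.38070462115877 5.003001467665726 5.930853554557487
ped [ 0.6135647  -0.16125366  0.046     ] [0.05368872 0.05463375 0.05563293]
ped yaw 1.6790933178161915 3.7193699170938768 2.0198172146019715 1.7782891204441
knob [ 0.6741385  -0.15446748  0.088     ] 0.061097128040706786 7.109622603513654
hinge [ 0.65021952 -0.05366028  0.052     ] [0.6480943  0.00065277 0.052     ] 2.240791301281419 0.054354616547087356
roof [ 0.6920195  -0.06918442  0.058     ] [0.6886666  0.01892548 0.058     ] 2.179257851466957 0.08817366413464006
rail R [ 0.5384 -0.0544  0.018 ] [ 0.6421 -0.0498  0.018 ] 2.5364408919158024
rail L [ 0.537  -0.0087  0.018 ] [ 0.6408 -0.0032  0.018 ] 3.0570951231521875
```

```bash
python3 -m creep '[{"x":23,"y":10,"z":0,"rx":0,"ry":0,"rz":-1.4,"grip":0},{"x":23,"y":12,"z":0,"rx":0,"ry":0,"rz":0,"grip":0},{"x":23,"y":12,"z":20,"rx":0,"ry":0,"rz":0,"grip":0},{"x":23,"y":12,"z":20,"rx":0,"ry":0,"rz":0,"grip":0},{"x":23,"y":12,"z":20,"rx":0,"ry":0,"rz":0,"grip":0},{"x":23,"y":4,"z":30,"rx":0,"ry":0,"rz":0,"grip":0},{"x":0,"y":0,"z":30,"rx":0,"ry":0,"rz":0,"grip":0},{"x":0,"y":0,"z":20,"rx":0,"ry":0,"rz":0,"grip":0},{"x":0,"y":0,"z":0,"rx":0,"ry":0,"rz":0,"grip":0},{"x":0,"y":0,"z":0,"rx":0,"ry":0,"rz":0,"grip":0}]'; python3 - <<'E'
from h import *
c=cam('wrist');plan([.5576,-.1646,.1],183)
cv2.imwrite('pics/t4.png',c['color'])
plan([.5576,-.1646,.069],183)
E
```

```text
time: 6.13
eef_pos: [0.5521, -0.0425, 0.1161]
tcp_rot: [-0.027, 1.0, 0.0, -0.001]
contact_force: [0.3, 0.5, -0.8]
opening: 0.163
finger_force: 60.4
az -176.93 rz 0.07 shift [   2.4 -121.5   17.8] q6 -1.88
az -176.93 rz 0.07 shift [   2.4 -121.5   48.8] q6 -1.88
```

```bash
python3 -m creep '[{"x":0.4,"y":-20,"z":0,"rx":0,"ry":0,"rz":0,"grip":0},{"x":0.4,"y":-25,"z":0,"rx":0,"ry":0,"rz":0,"grip":0},{"x":0.4,"y":-25,"z":0,"rx":0,"ry":0,"rz":0,"grip":0},{"x":0.4,"y":-25,"z":0,"rx":0,"ry":0,"rz":0,"grip":0},{"x":0.4,"y":-20,"z":4,"rx":0,"ry":0,"rz":0,"grip":0},{"x":0.4,"y":-6.5,"z":4,"rx":0,"ry":0,"rz":0,"grip":0},{"x":0,"y":0,"z":4,"rx":0,"ry":0,"rz":0,"grip":0},{"x":0,"y":0,"z":4,"rx":0,"ry":0,"rz":0,"grip":0},{"x":0,"y":0,"z":0,"rx":0,"ry":0,"rz":0,"grip":0},{"x":0,"y":0,"z":0,"rx":0,"ry":0,"rz":0,"grip":0}]'; python3 - <<'E'
from h import *
c=cam('wrist')
plan([.5576,-.1646,.069],183)
I=c['color'];s=cam('scene')['color'][180:280,170:300];s=cv2.resize(s,None,fx=4,fy=4,interpolation=2)
cv2.imwrite('pics/t5.png',np.hstack([cv2.resize(I[150:420,180:380],(370,400*1)),s[:400]])[:, :800])
E
```

```text
time: 7.02
eef_pos: [0.5569, -0.164, 0.1003]
tcp_rot: [-0.027, 1.0, 0.0, -0.0]
contact_force: [-0.4, -1.4, -1.9]
opening: 0.168
finger_force: 60.4
az -176.92 rz 0.08 shift [-0.5 -0.5 31.5] q6 -2.09
```

View pics/t5.png

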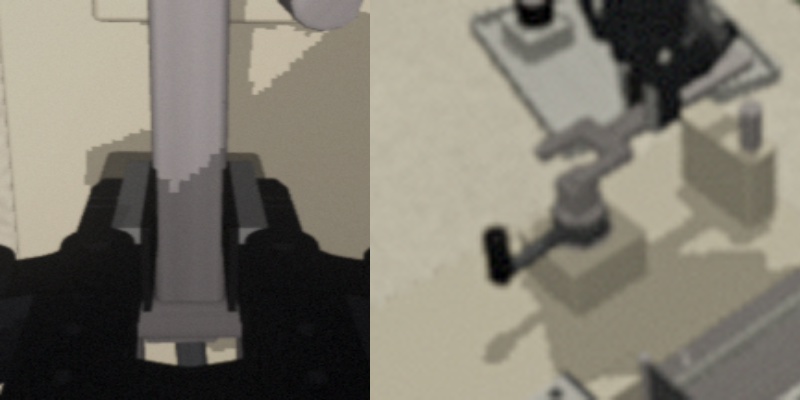

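The left crop (wrist) shows the jaw over the nut with the lever visible between the prongs. The right crop (scene) shows the spanner hovering just above the head. Next I lower it in small steps.

```bash
python3 -m creep '[{"x":-0.5,"y":-0.5,"z":2,"rx":0,"ry":0,"rz":0,"grip":0},{"x":0,"y":0,"z":3,"rx":0,"ry":0,"rz":0,"grip":0},{"x":0,"y":0,"z":3,"rx":0,"ry":0,"rz":0,"grip":0},{"x":0,"y":0,"z":2,"rx":0,"ry":0,"rz":0,"grip":0},{"x":0,"y":0,"z":2,"rx":0,"ry":0,"rz":0,"grip":0},{"x":0,"y":0,"z":1,"rx":0,"ry":0,"rz":0,"grip":0},{"x":0,"y":0,"z":1,"rx":0,"ry":0,"rz":0,"grip":0},{"x":0,"y":0,"z":1,"rx":0,"ry":0,"rz":0,"grip":0},{"x":0,"y":0,"z":0,"rx":0,"ry":0,"rz":0,"grip":0},{"x":0,"y":0,"z":0,"rx":0,"ry":0,"rz":0,"grip":0}]'; python3 -c "
from h import *
plan([.5576,-.1646,.069],183); print(ctrl.get_state()['wrist_torque'])"
```

```text
time: 7.95
eef_pos: [0.5576, -0.1659, 0.0855]
tcp_rot: [-0.026, 1.0, 0.0, -0.0]
contact_force: [-0.4, -0.3, -1.1]
opening: 0.164
finger_force: 60.4
az -177.01 rz -0.01 shift [-0.1  1.3 16.5] q6 -2.09
[-0.00739842  0.00517415  0.0130785 ]
```

```bash
python3 -m creep '[{"x":0,"y":0.5,"z":3,"rx":0,"ry":0,"rz":0,"grip":0},{"x":0,"y":0,"z":3,"rx":0,"ry":0,"rz":0,"grip":0},{"x":0,"y":0,"z":3,"rx":0,"ry":0,"rz":0,"grip":0},{"x":0,"y":0,"z":2,"rx":0,"ry":0,"rz":0,"grip":0},{"x":0,"y":0,"z":2,"rx":0,"ry":0,"rz":0,"grip":0},{"x":0,"y":0,"z":1,"rx":0,"ry":0,"rz":0,"grip":0},{"x":0,"y":0,"z":1,"rx":0,"ry":0,"rz":0,"grip":0},{"x":0,"y":0,"z":1,"rx":0,"ry":0,"rz":0,"grip":0},{"x":0,"y":0,"z":0,"rx":0,"ry":0,"rz":0,"grip":0},{"x":0,"y":0,"z":0,"rx":0,"ry":0,"rz":0,"grip":0}]'; python3 - <<'E'
from h import *
plan([.5576,-.1646,.069],183); print(ctrl.get_state()['wrist_torque'])
s=cam('scene')['color'][180:280,170:300];cv2.imwrite('pics/t6.png',cv2.resize(s,None,fx=5,fy=5,interpolation=2))
E
```

```text
time: 8.78
eef_pos: [0.5576, -0.1654, 0.0695]
tcp_rot: [-0.026, 1.0, -0.0, -0.0]
contact_force: [0.3, -0.7, -2.4]
opening: 0.164
finger_force: 60.4
az -177.0 rz -0.0 shift [-0.1  0.8  0.5] q6 -2.09
[-0.05582904  0.01866434 -0.02215915]
```

View pics/t6.png

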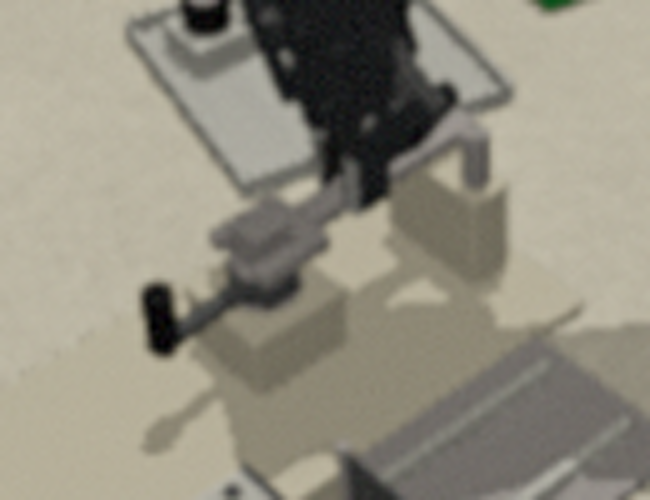

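The square head at (265,225) protrudes between the jaws, so the spanner is seated, and its handle rests on the block beside the post. I release and lift.

```bash
python3 -m creep '[{"x":0,"y":0,"z":1,"rx":0,"ry":0,"rz":0,"grip":0.4},{"x":0,"y":0,"z":0,"rx":0,"ry":0,"rz":0,"grip":0.4},{"x":0,"y":0,"z":0,"rx":0,"ry":0,"rz":0,"grip":0.4},{"x":0,"y":0,"z":0,"rx":0,"ry":0,"rz":0,"grip":0.4},{"x":0,"y":0,"z":0,"rx":0,"ry":0,"rz":0,"grip":0.4},{"x":0,"y":0,"z":-15,"rx":0,"ry":0,"rz":0,"grip":0.4},{"x":0,"y":0,"z":-30,"rx":0,"ry":0,"rz":0,"grip":0.4},{"x":0,"y":0,"z":-35,"rx":0,"ry":0,"rz":-4,"grip":0.4},{"x":0,"y":0,"z":0,"rx":0,"ry":0,"rz":0,"grip":0.4},{"x":0,"y":0,"z":0,"rx":0,"ry":0,"rz":0,"grip":0.4}]'; python3 -c "
from h import *
plan([.6741,-.1545,.12],187)"
```

```text
time: 9.67
eef_pos: [0.5595, -0.1662, 0.1519]
tcp_rot: [-0.061, 0.998, -0.002, 0.003]
contact_force: [0.4, 0.2, 0.1]
opening: 0.401
finger_force: 0.0
az -173.02 rz -0.02 shift [-115.2   -2.3   31.9] q6 -2.16
```

```bash
python3 -m creep '[{"x":-20,"y":-2,"z":0,"rx":0,"ry":0,"rz":0,"grip":0.45},{"x":-25,"y":0,"z":0,"rx":0,"ry":0,"rz":0,"grip":0.45},{"x":-25,"y":0,"z":0,"rx":0,"ry":0,"rz":0,"grip":0.45},{"x":-25,"y":0,"z":10,"rx":0,"ry":0,"rz":0,"grip":0.45},{"x":-20,"y":0,"z":10,"rx":0,"ry":0,"rz":0,"grip":0.45},{"x":0,"y":0,"z":12,"rx":0,"ry":0,"rz":0,"grip":0.45},{"x":0,"y":0,"z":15,"rx":0,"ry":0,"rz":0,"grip":0.45},{"x":0,"y":0,"z":5,"rx":0,"ry":0,"rz":0,"grip":0.45},{"x":0,"y":0,"z":0,"rx":0,"ry":0,"rz":0,"grip":0.45},{"x":0,"y":0,"z":0,"rx":0,"ry":0,"rz":0,"grip":0.45}]'; python3 -c "
from h import *
plan([.6741,-.1545,.065],187)"
```

```text
time: 10.5
eef_pos: [0.6706, -0.1533, 0.0955]
tcp_rot: [-0.061, 0.998, 0.0, -0.001]
contact_force: [-1.0, 0.1, 1.0]
opening: 0.451
finger_force: 0.0
az -173.04 rz -0.04 shift [-3.4 -1.6 30.5] q6 -2.06
```

```bash
python3 -m creep '[{"x":-3,"y":-1.6,"z":8,"rx":0,"ry":0,"rz":0,"grip":0.45},{"x":0,"y":0,"z":12,"rx":0,"ry":0,"rz":0,"grip":0.45},{"x":0,"y":0,"z":10,"rx":0,"ry":0,"rz":0,"grip":0.45},{"x":0,"y":0,"z":0,"rx":0,"ry":0,"rz":0,"grip":0.2},{"x":0,"y":0,"z":0,"rx":0,"ry":0,"rz":0,"grip":0},{"x":0,"y":0,"z":0,"rx":0,"ry":0,"rz":0,"grip":0},{"x":0,"y":0,"z":0,"rx":0,"ry":0,"rz":0,"grip":0},{"x":0,"y":0,"z":0,"rx":0,"ry":0,"rz":0,"grip":0},{"x":0,"y":0,"z":0,"rx":0,"ry":0,"rz":0,"grip":0},{"x":0,"y":0,"z":0,"rx":0,"ry":0,"rz":0,"grip":0}]' 25; python3 -c "
from h import *
plan([.6741,-.1545,.065],187)"
```

```text
time: 11.33
eef_pos: [0.6739, -0.1543, 0.0651]
tcp_rot: [-0.061, 0.998, 0.0, -0.002]
contact_force: [-2.3, -0.1, -7.7]
opening: 0.173
finger_force: 25.1
az -173.0 rz -0.0 shift [-0.2 -0.2  0.1] q6 -2.06
```

```bash
python3 -m creep '[{"x":0.24,"y":-5.4,"z":0,"rx":0,"ry":0,"rz":5,"grip":0},{"x":0.24,"y":-5.4,"z":0,"rx":0,"ry":0,"rz":5,"grip":0},{"x":0.24,"y":-5.4,"z":0,"rx":0,"ry":0,"rz":5,"grip":0},{"x":0.24,"y":-5.4,"z":0,"rx":0,"ry":0,"rz":5,"grip":0},{"x":0.24,"y":-5.4,"z":0,"rx":0,"ry":0,"rz":5,"grip":0},{"x":0.24,"y":-5.4,"z":0,"rx":0,"ry":0,"rz":5,"grip":0},{"x":0.24,"y":-5.4,"z":0,"rx":0,"ry":0,"rz":5,"grip":0},{"x":0.24,"y":-5.4,"z":0,"rx":0,"ry":0,"rz":5,"grip":0},{"x":0,"y":0,"z":0,"rx":0,"ry":0,"rz":0,"grip":0},{"x":0,"y":0,"z":0,"rx":0,"ry":0,"rz":0,"grip":0}]'; python3 -c "
from h import *
p=ctrl.get_state()['eef_pos'];v=p[:2]-[.6135,-.1617];print(np.hypot(*v),np.degrees(np.arctan2(v[1],v[0])))
t=np.radians(-63);plan([.6135+.062*np.cos(t),-.1617+.062*np.sin(t),.065],117)"
```

```text
time: 12.17
eef_pos: [0.6655, -0.1954, 0.0654]
tcp_rot: [0.283, 0.959, 0.0, 0.0]
contact_force: [2.0, 0.5, -11.8]
opening: 0.173
finger_force: 24.6
0.061995213767059985 -32.95099134997081
az 147.08 rz 30.08 shift [ -8.3 -31.    0.4] q6 -1.43
```

```bash
python3 -m creep '[{"x":0.24,"y":-5.4,"z":0.5,"rx":0,"ry":0,"rz":5,"grip":0},{"x":0.24,"y":-5.4,"z":0.5,"rx":0,"ry":0,"rz":5,"grip":0},{"x":0.24,"y":-5.4,"z":0,"rx":0,"ry":0,"rz":5,"grip":0},{"x":0.24,"y":-5.4,"z":0,"rx":0,"ry":0,"rz":5,"grip":0},{"x":0.24,"y":-5.4,"z":0,"rx":0,"ry":0,"rz":5,"grip":0},{"x":0.24,"y":-5.4,"z":0,"rx":0,"ry":0,"rz":5,"grip":0},{"x":0.24,"y":-5.4,"z":0,"rx":0,"ry":0,"rz":5,"grip":0},{"x":0.24,"y":-5.4,"z":0,"rx":0,"ry":0,"rz":5,"grip":0},{"x":0.24,"y":-5.4,"z":0,"rx":0,"ry":0,"rz":5,"grip":0},{"x":0,"y":0,"z":0,"rx":0,"ry":0,"rz":0,"grip":0}]'; cat > ang.py <<'E'
from h import *
s=ctrl.get_state();p=s['eef_pos'];v=p[:2]-[.6135,-.1617];print(np.hypot(*v),np.degrees(np.arctan2(v[1],v[0])),s['contact_force'],s['wrist_torque'])
E
python3 ang.py; python3 -m creep '[{"x":0.1,"y":-3.2,"z":0,"rx":0,"ry":0,"rz":3,"grip":0},{"x":0.1,"y":-3.2,"z":0,"rx":0,"ry":0,"rz":3,"grip":0},{"x":0.1,"y":-2.2,"z":0,"rx":0,"ry":0,"rz":2,"grip":0},{"x":0.1,"y":-2.2,"z":0,"rx":0,"ry":0,"rz":2,"grip":0},{"x":0,"y":0,"z":0,"rx":0,"ry":0,"rz":0,"grip":0},{"x":0,"y":0,"z":0,"rx":0,"ry":0,"rz":0,"grip":0},{"x":0,"y":0,"z":0,"rx":0,"ry":0,"rz":0,"grip":0},{"x":0,"y":0,"z":0,"rx":0,"ry":0,"rz":0,"grip":0},{"x":0,"y":0,"z":0,"rx":0,"ry":0,"rz":0,"grip":0},{"x":0,"y":0,"z":0,"rx":0,"ry":0,"rz":0,"grip":0}]'; python3 ang.py
python3 - <<'E'
from h import *
s=cam('scene')['color'][180:280,170:300];cv2.imwrite('pics/t7.png',cv2.resize(s,None,fx=5,fy=5,interpolation=2))
E
```

```text
time: 13.0
eef_pos: [0.6269, -0.2231, 0.0654]
tcp_rot: [0.63, 0.777, 0.0, 0.001]
contact_force: [3.7, -2.9, -13.1]
opening: 0.179
finger_force: 24.6
0.0628854337952216 -77.65938779564853 [  3.67333746  -2.92164506 -13.07185377] [-0.37844175 -0.59626492 -0.17123278]
time: 13.83
eef_pos: [0.6167, -0.2245, 0.0654]
tcp_rot: [0.693, 0.721, 0.0, 0.002]
contact_force: [4.0, -2.9, -12.6]
opening: 0.177
finger_force: 24.7
0.06291766082761978 -87.12352263189312 [  3.9668211   -2.87345755 -12.62767395] [-0.52038794 -0.72056096 -0.08260132]
```

View pics/t7.png

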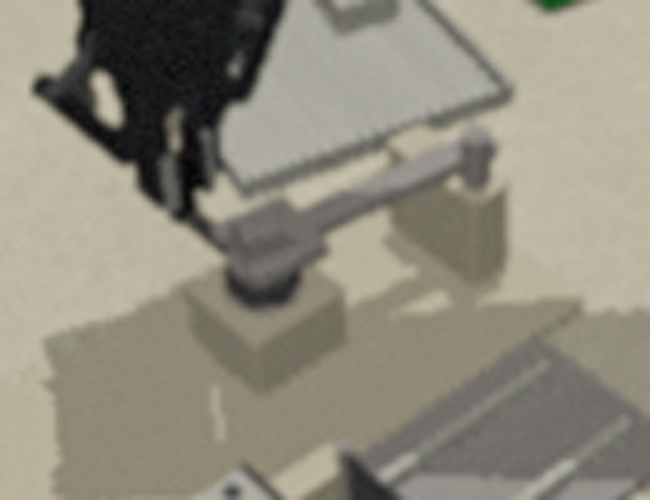

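The handle now lies against the post at (475,150) and the lever is swung to the right. I turn a little further while watching the force.

```bash
python3 -m creep '[{"x":0.1,"y":-2.2,"z":0.5,"rx":0,"ry":0,"rz":2,"grip":0},{"x":0.1,"y":-2.2,"z":0.5,"rx":0,"ry":0,"rz":2,"grip":0},{"x":0.1,"y":-1.1,"z":0,"rx":0,"ry":0,"rz":1,"grip":0},{"x":0,"y":0,"z":0,"rx":0,"ry":0,"rz":0,"grip":0},{"x":0,"y":0,"z":0,"rx":0,"ry":0,"rz":0,"grip":0},{"x":0,"y":0,"z":0,"rx":0,"ry":0,"rz":0,"grip":0},{"x":0,"y":0,"z":0,"rx":0,"ry":0,"rz":0,"grip":0},{"x":0,"y":0,"z":0,"rx":0,"ry":0,"rz":0,"grip":0},{"x":0,"y":0,"z":0,"rx":0,"ry":0,"rz":0,"grip":0},{"x":0,"y":0,"z":0,"rx":0,"ry":0,"rz":0,"grip":0}]'; python3 ang.py
```

```text
time: 14.72
eef_pos: [0.6116, -0.2247, 0.0653]
tcp_rot: [0.724, 0.69, 0.0, 0.002]
contact_force: [3.2, -3.2, -10.4]
opening: 0.174
finger_force: 24.9
0.06299723102765692 -91.73151810628846 [  3.17211315  -3.17791289 -10.4306738 ] [-0.54317726 -0.58668341 -0.10542536]
```

```bash
python3 -m creep '[{"x":0,"y":-1.7,"z":0,"rx":0,"ry":0,"rz":1.5,"grip":0},{"x":0,"y":-1.7,"z":0,"rx":0,"ry":0,"rz":1.5,"grip":0},{"x":0,"y":0,"z":0,"rx":0,"ry":0,"rz":0,"grip":0},{"x":0,"y":0,"z":0,"rx":0,"ry":0,"rz":0,"grip":0},{"x":0,"y":0,"z":0,"rx":0,"ry":0,"rz":0,"grip":0},{"x":0,"y":0,"z":0,"rx":0,"ry":0,"rz":0,"grip":0},{"x":0,"y":0,"z":0,"rx":0,"ry":0,"rz":0,"grip":0},{"x":0,"y":0,"z":0,"rx":0,"ry":0,"rz":0,"grip":0},{"x":0,"y":0,"z":0,"rx":0,"ry":0,"rz":0,"grip":0},{"x":0,"y":0,"z":0,"rx":0,"ry":0,"rz":0,"grip":0}]'; python3 ang.py
python3 -m creep '[{"x":0,"y":0,"z":0,"rx":0,"ry":0,"rz":0,"grip":0.4},{"x":0,"y":0,"z":0,"rx":0,"ry":0,"rz":0,"grip":0.4},{"x":0,"y":0,"z":0,"rx":0,"ry":0,"rz":0,"grip":0.4},{"x":0,"y":0,"z":0,"rx":0,"ry":0,"rz":0,"grip":0.4},{"x":0,"y":0,"z":-20,"rx":0,"ry":0,"rz":0,"grip":0.4},{"x":0,"y":0,"z":-35,"rx":0,"ry":0,"rz":0,"grip":0.4},{"x":0,"y":0,"z":-35,"rx":0,"ry":0,"rz":0,"grip":0.4},{"x":0,"y":0,"z":-35,"rx":0,"ry":0,"rz":0,"grip":0.4},{"x":0,"y":0,"z":-35,"rx":0,"ry":0,"rz":0,"grip":0.4},{"x":0,"y":0,"z":-30,"rx":0,"ry":0,"rz":0,"grip":0.4}]'; python3 -c "
from h import *
plan([.70,-.16,.26],180)"
```

```text
time: 15.55
eef_pos: [0.6082, -0.2245, 0.0654]
tcp_rot: [0.742, 0.67, 0.0, 0.002]
contact_force: [3.2, -3.5, -10.9]
opening: 0.174
finger_force: 24.9
0.0629730543506566 -94.8220533502149 [  3.18422817  -3.49736067 -10.915984  ] [-0.51970971 -0.55338533 -0.10319739]
time: 16.38
eef_pos: [0.6073, -0.2234, 0.2586]
tcp_rot: [0.743, 0.669, 0.001, 0.002]
contact_force: [-0.2, -0.4, -0.2]
opening: 0.401
finger_force: 0.0
az 84.05 rz -95.95 shift [-92.7  63.4  -1.4] q6 -0.41
```

```bash
python3 -m creep '[{"x":0,"y":0,"z":-3,"rx":0,"ry":0,"rz":-7,"grip":0.5},{"x":0,"y":0,"z":-3,"rx":0,"ry":0,"rz":-7,"grip":0.5},{"x":0,"y":0,"z":-3,"rx":0,"ry":0,"rz":-7,"grip":0.5},{"x":0,"y":0,"z":-3,"rx":0,"ry":0,"rz":-7,"grip":0.5},{"x":0,"y":0,"z":-3,"rx":0,"ry":0,"rz":-7,"grip":0.5},{"x":0,"y":0,"z":-3,"rx":0,"ry":0,"rz":-7,"grip":0.5},{"x":0,"y":0,"z":-3,"rx":0,"ry":0,"rz":-7,"grip":0.5},{"x":0,"y":0,"z":-3,"rx":0,"ry":0,"rz":-7,"grip":0.5},{"x":0,"y":0,"z":-3,"rx":0,"ry":0,"rz":-7,"grip":0.5},{"x":0,"y":0,"z":-3,"rx":0,"ry":0,"rz":-7,"grip":0.5}]' >/dev/null; python3 -m creep '[{"x":0,"y":0,"z":0,"rx":0,"ry":0,"rz":-7,"grip":0.5},{"x":0,"y":0,"z":0,"rx":0,"ry":0,"rz":-7,"grip":0.5},{"x":0,"y":0,"z":0,"rx":0,"ry":0,"rz":-6,"grip":0.5},{"x":0,"y":0,"z":0,"rx":0,"ry":0,"rz":-6,"grip":0.5},{"x":-13,"y":16,"z":0,"rx":0,"ry":0,"rz":0,"grip":0.5},{"x":-13,"y":16,"z":0,"rx":0,"ry":0,"rz":0,"grip":0.5},{"x":-13,"y":16,"z":0,"rx":0,"ry":0,"rz":0,"grip":0.5},{"x":-13,"y":16,"z":0,"rx":0,"ry":0,"rz":0,"grip":0.5},{"x":0,"y":0,"z":0,"rx":0,"ry":0,"rz":0,"grip":0.5},{"x":0,"y":0,"z":0,"rx":0,"ry":0,"rz":0,"grip":0.5}]';  python3 - <<'E'
from h import *
c=cam('wrist');import pickle;pickle.dump(c,open('w8.pkl','wb'))
print(proj(c,[[.6135,-.1617,.089],[.5015,-.1372,.097],[.56,-.165,.077],[.6082,-.2245,.088]]))
cv2.imwrite('pics/w8.png',cv2.resize(c['color'][0:300,100:400],None,fx=2,fy=2,interpolation=2))
E
```

```text
time: 18.05
eef_pos: [0.6592, -0.1585, 0.2852]
tcp_rot: [-0.001, 1.0, -0.0, 0.0]
contact_force: [-0.4, -1.0, 0.1]
opening: 0.5
finger_force: 0.0
[[278.05453028 124.74161614]
 [309.29888613 -20.96790235]
 [274.32502015  61.00624337]
 [206.82454782 118.43999884]]
```

View pics/w8.png

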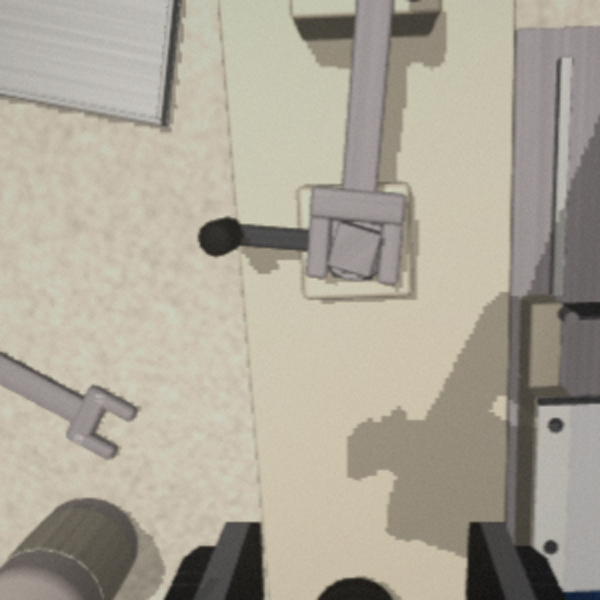

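The lever is at the right with the knob at crop (220,237). The head is turned about 17° clockwise (corners (338,220), (384,234), (374,277), (330,262)), which gives screw ≈0.33 and nut ≈1.53, so it is tight. The handle centre line runs from crop (376,0) to (361,185).

```bash
python3 - <<'E'
from h import *
import pickle
c=pickle.load(open('w8.pkl','rb'))
P=lambda u,v,z: ray(c,(100+(u+.5)/2-.5,(v+.5)/2-.5),z)
az=lambda v:np.degrees(np.arctan2(v[1],v[0]))
H=[P(*p,.089) for p in[(338,220),(384,234),(374,277),(330,262)]]
print('head',np.mean(H,0),[az(H[i]-H[j]) for i,j in((2,1),(3,0),(1,0),(2,3))],[np.linalg.norm(H[i]-H[j]) for i,j in((2,1),(3,0),(1,0),(2,3))])
a=P(376,0,.077);b=P(361,185,.077);u=(b-a)/np.linalg.norm(b-a);print('handle',a,b,az(u))
t=(P(317,279,.077)+P(388,285,.077))/2;j=t-.014*u;print('jawc',j)
g=j-.056*u;print('g',g);plan([g[0],g[1],.1],180+az(u));k=P(219,236,.088);print(az(k-np.mean(H,0)))
E
```

```text
head [ 0.61283137 -0.161736    0.089     ] [np.float64(-12.891164822569655), np.float64(-11.578574278096912), np.float64(73.57437003065643), np.float64(71.41780763838237)] [np.float64(0.019216482215920563), np.float64(0.018470030863060836), np.float64(0.020981813905005364), np.float64(0.02062044676833529)]
handle [ 0.51197437 -0.15358618  0.077     ] [ 0.58611784 -0.15983051  0.077     ] -4.81406545141898
jawc [ 0.61520106 -0.16256224  0.077     ]
g [ 0.55939861 -0.15786259  0.077     ]
az -179.93 rz 4.88 shift [ 99.2  -7.  185.1] q6 -1.96
-94.93038883656742
```

```bash
python3 -m creep '[{"x":10,"y":0,"z":0,"rx":0,"ry":0,"rz":4.9,"grip":0.4},{"x":25,"y":0,"z":20,"rx":0,"ry":0,"rz":0,"grip":0.4},{"x":30,"y":0,"z":35,"rx":0,"ry":0,"rz":0,"grip":0.4},{"x":25,"y":0,"z":35,"rx":0,"ry":0,"rz":0,"grip":0.4},{"x":9,"y":-7,"z":35,"rx":0,"ry":0,"rz":0,"grip":0.4},{"x":0,"y":0,"z":35,"rx":0,"ry":0,"rz":0,"grip":0.4},{"x":0,"y":0,"z":20,"rx":0,"ry":0,"rz":0,"grip":0.4},{"x":0,"y":0,"z":0,"rx":0,"ry":0,"rz":0,"grip":0.4},{"x":0,"y":0,"z":0,"rx":0,"ry":0,"rz":0,"grip":0.4},{"x":0,"y":0,"z":0,"rx":0,"ry":0,"rz":0,"grip":0.4}]'; python3 -c "
from h import *
plan([.5594,-.1579,.069],175.2)"
```

```text
time: 18.93
eef_pos: [0.5644, -0.1601, 0.1112]
tcp_rot: [0.043, 0.999, -0.001, 0.002]
contact_force: [0.8, -0.0, -0.1]
opening: 0.398
finger_force: 0.0
az 175.07 rz -0.13 shift [ 5.2  1.8 42.2] q6 -1.93
```

```bash
python3 -m creep '[{"x":5,"y":1.8,"z":10,"rx":0,"ry":0,"rz":0,"grip":0.4},{"x":0,"y":0,"z":16,"rx":0,"ry":0,"rz":0,"grip":0.4},{"x":0,"y":0,"z":16,"rx":0,"ry":0,"rz":0,"grip":0.4},{"x":0,"y":0,"z":0,"rx":0,"ry":0,"rz":0,"grip":0.2},{"x":0,"y":0,"z":0,"rx":0,"ry":0,"rz":0,"grip":0},{"x":0,"y":0,"z":0,"rx":0,"ry":0,"rz":0,"grip":0},{"x":0,"y":0,"z":0,"rx":0,"ry":0,"rz":0,"grip":0},{"x":0,"y":0,"z":0,"rx":0,"ry":0,"rz":0,"grip":0},{"x":0,"y":0,"z":0,"rx":0,"ry":0,"rz":0,"grip":0},{"x":0,"y":0,"z":0,"rx":0,"ry":0,"rz":0,"grip":0}]' 40; python3 -c "
from h import *
plan([.5594,-.1579,.069],175.2)"
python3 -m creep '[{"x":0,"y":-1.3,"z":0,"rx":0,"ry":0,"rz":-1.3,"grip":0},{"x":0,"y":-1.3,"z":0,"rx":0,"ry":0,"rz":-1.3,"grip":0},{"x":0,"y":-1.3,"z":0,"rx":0,"ry":0,"rz":-1.4,"grip":0},{"x":0,"y":0,"z":0,"rx":0,"ry":0,"rz":0,"grip":0},{"x":0,"y":0,"z":-3,"rx":0,"ry":0,"rz":0,"grip":0},{"x":0,"y":0,"z":-3,"rx":0,"ry":0,"rz":0,"grip":0},{"x":0,"y":0,"z":-3,"rx":0,"ry":0,"rz":0,"grip":0},{"x":0,"y":0,"z":-3,"rx":0,"ry":0,"rz":0,"grip":0},{"x":0,"y":0,"z":-3,"rx":0,"ry":0,"rz":0,"grip":0},{"x":0,"y":0,"z":0,"rx":0,"ry":0,"rz":0,"grip":0}]' 60
```

```text
time: 19.77
eef_pos: [0.557, -0.1585, 0.0666]
tcp_rot: [0.042, 0.999, -0.002, -0.001]
contact_force: [-2.0, -6.9, -7.2]
opening: 0.172
finger_force: 40.6
az 175.16 rz -0.04 shift [-2.4  0.8 -2.4] q6 -1.93
time: 20.6
eef_pos: [0.5575, -0.1614, 0.0828]
tcp_rot: [0.008, 1.0, -0.001, -0.001]
contact_force: [-3.4, -4.0, -3.9]
opening: 0.167
finger_force: 62.0
```

```bash
python3 -m creep '[{"x":0,"y":0,"z":-5,"rx":0,"ry":0,"rz":0,"grip":0},{"x":0,"y":0,"z":-8,"rx":0,"ry":0,"rz":0,"grip":0},{"x":0,"y":0,"z":-10,"rx":0,"ry":0,"rz":0,"grip":0},{"x":0,"y":0,"z":-20,"rx":0,"ry":0,"rz":0,"grip":0},{"x":0,"y":0,"z":-30,"rx":0,"ry":0,"rz":0,"grip":0},{"x":0,"y":0,"z":-30,"rx":0,"ry":0,"rz":-6,"grip":0},{"x":0,"y":0,"z":-15,"rx":0,"ry":0,"rz":-6,"grip":0},{"x":0,"y":0,"z":0,"rx":0,"ry":0,"rz":-6,"grip":0},{"x":0,"y":0,"z":0,"rx":0,"ry":0,"rz":0,"grip":0},{"x":0,"y":0,"z":0,"rx":0,"ry":0,"rz":0,"grip":0}]'; python3 - <<'E'
from h import *
plan([.5402,.2148,.1],197.7)
s=cam('scene')['color'];t=cam('top')['color'];w=cam('wrist')['color'];cv2.imwrite('pics/s9.png',np.hstack([cv2.resize(s[170:290,160:320],(480,360)),cv2.resize(t[120:220,260:345],(306,360))]))
E
```

```text
time: 21.43
eef_pos: [0.5587, -0.1603, 0.2016]
tcp_rot: [-0.148, 0.989, -0.0, 0.001]
contact_force: [-0.2, -0.2, -1.7]
opening: 0.165
finger_force: 62.3
az -163.02 rz -0.72 shift [-96.4 362.9 101.6] q6 -2.32
```

View pics/s9.png

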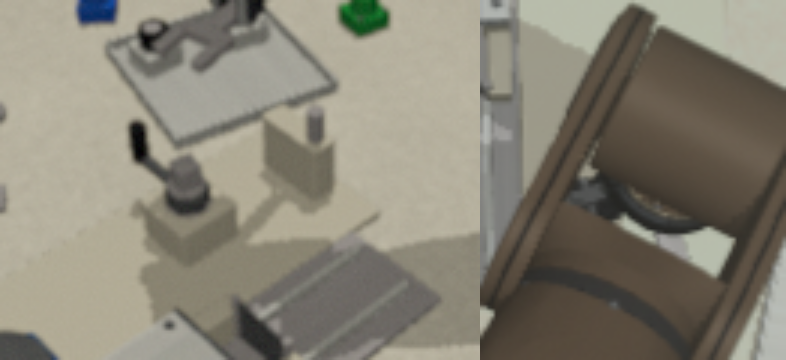

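The spanner is off, and the nut's lever points to the right (knob at (138,140)) with the head bare. Next I carry the spanner back to the pad.

```bash
python3 -m creep '[{"x":-4,"y":16,"z":0,"rx":0,"ry":0,"rz":-0.7,"grip":0},{"x":-10,"y":36,"z":0,"rx":0,"ry":0,"rz":0,"grip":0},{"x":-10,"y":36,"z":0,"rx":0,"ry":0,"rz":0,"grip":0},{"x":-10,"y":36,"z":0,"rx":0,"ry":0,"rz":0,"grip":0},{"x":-10,"y":36,"z":0,"rx":0,"ry":0,"rz":0,"grip":0},{"x":-10,"y":36,"z":0,"rx":0,"ry":0,"rz":0,"grip":0},{"x":-10,"y":36,"z":0,"rx":0,"ry":0,"rz":0,"grip":0},{"x":-10,"y":36,"z":0,"rx":0,"ry":0,"rz":0,"grip":0},{"x":-10,"y":36,"z":0,"rx":0,"ry":0,"rz":0,"grip":0},{"x":-10,"y":36,"z":0,"rx":0,"ry":0,"rz":0,"grip":0}]' >/dev/null;python3 -m creep '[{"x":-3,"y":23,"z":0,"rx":0,"ry":0,"rz":0,"grip":0},{"x":0,"y":0,"z":30,"rx":0,"ry":0,"rz":0,"grip":0},{"x":0,"y":0,"z":35,"rx":0,"ry":0,"rz":0,"grip":0},{"x":0,"y":0,"z":35,"rx":0,"ry":0,"rz":0,"grip":0},{"x":0,"y":0,"z":35,"rx":0,"ry":0,"rz":0,"grip":0},{"x":0,"y":0,"z":25,"rx":0,"ry":0,"rz":0,"grip":0},{"x":0,"y":0,"z":10,"rx":0,"ry":0,"rz":0,"grip":0},{"x":0,"y":0,"z":0,"rx":0,"ry":0,"rz":0,"grip":0},{"x":0,"y":0,"z":0,"rx":0,"ry":0,"rz":0,"grip":0},{"x":0,"y":0,"z":0,"rx":0,"ry":0,"rz":0,"grip":0}]'; python3 - <<'E'
from h import *
plan([.5402,.2148,.0075],197.7)
E
```

```text
time: 23.25
eef_pos: [0.5417, 0.215, 0.0322]
tcp_rot: [-0.154, 0.988, 0.0, 0.002]
contact_force: [1.3, 0.6, -1.2]
opening: 0.165
finger_force: 62.2
az -162.23 rz 0.07 shift [ 1.4  0.3 24.7] q6 -1.68
```

```bash
python3 -m creep '[{"x":1,"y":0,"z":8,"rx":0,"ry":0,"rz":0,"grip":0},{"x":0,"y":0,"z":8,"rx":0,"ry":0,"rz":0,"grip":0},{"x":0,"y":0,"z":4,"rx":0,"ry":0,"rz":0,"grip":0},{"x":0,"y":0,"z":2,"rx":0,"ry":0,"rz":0,"grip":0},{"x":0,"y":0,"z":1.5,"rx":0,"ry":0,"rz":0,"grip":0},{"x":0,"y":0,"z":1,"rx":0,"ry":0,"rz":0,"grip":0},{"x":0,"y":0,"z":0,"rx":0,"ry":0,"rz":0,"grip":0},{"x":0,"y":0,"z":0,"rx":0,"ry":0,"rz":0,"grip":0},{"x":0,"y":0,"z":0,"rx":0,"ry":0,"rz":0,"grip":0},{"x":0,"y":0,"z":0,"rx":0,"ry":0,"rz":0,"grip":0}]'
```

```text
time: 24.08
eef_pos: [0.5383, 0.2142, 0.0065]
tcp_rot: [-0.155, 0.988, -0.0, -0.001]
contact_force: [-3.7, -1.4, 5.5]
opening: 0.167
finger_force: 66.4
```

```bash
python3 -m creep '[{"x":0,"y":0,"z":0,"rx":0,"ry":0,"rz":0,"grip":0.4},{"x":0,"y":0,"z":0,"rx":0,"ry":0,"rz":0,"grip":0.4},{"x":0,"y":0,"z":0,"rx":0,"ry":0,"rz":0,"grip":0.4},{"x":0,"y":0,"z":-10,"rx":0,"ry":0,"rz":0,"grip":0.4},{"x":0,"y":0,"z":-35,"rx":0,"ry":0,"rz":0,"grip":0.4},{"x":0,"y":0,"z":-40,"rx":0,"ry":0,"rz":0,"grip":0.6},{"x":0,"y":0,"z":-40,"rx":0,"ry":0,"rz":6,"grip":0.6},{"x":0,"y":0,"z":-40,"rx":0,"ry":0,"rz":6,"grip":0.6},{"x":0,"y":0,"z":-40,"rx":0,"ry":0,"rz":6,"grip":0.6},{"x":0,"y":0,"z":-40,"rx":0,"ry":0,"rz":6,"grip":0.6}]' >/dev/null; python3 -m creep '[{"x":0,"y":0,"z":0,"rx":0,"ry":0,"rz":6.8,"grip":0.6},{"x":0,"y":0,"z":0,"rx":0,"ry":0,"rz":6.8,"grip":0.6},{"x":0,"y":0,"z":0,"rx":0,"ry":0,"rz":6.8,"grip":0.6},{"x":0,"y":0,"z":0,"rx":0,"ry":0,"rz":6.8,"grip":0.6},{"x":0,"y":0,"z":0,"rx":0,"ry":0,"rz":6.5,"grip":0.6},{"x":0,"y":0,"z":0,"rx":0,"ry":0,"rz":0,"grip":0.6},{"x":0,"y":0,"z":0,"rx":0,"ry":0,"rz":0,"grip":0.6},{"x":0,"y":0,"z":0,"rx":0,"ry":0,"rz":0,"grip":0.6},{"x":0,"y":0,"z":0,"rx":0,"ry":0,"rz":0,"grip":0.6},{"x":0,"y":0,"z":0,"rx":0,"ry":0,"rz":0,"grip":0.6}]'; python3 - <<'E'
from h import *
plan([.515,-.41,.25],140)
E
```

```text
time: 25.75
eef_pos: [0.5388, 0.2143, 0.2506]
tcp_rot: [0.341, 0.94, 0.0, 0.0]
contact_force: [-0.3, -1.2, 0.5]
opening: 0.598
finger_force: 0.0
az 140.16 rz 0.16 shift [-383.  -493.6    0.6] q6 -0.67
```

```bash
python3 -m creep '[{"x":-20,"y":-26,"z":0,"rx":0,"ry":0,"rz":0,"grip":0.6},{"x":-20,"y":-26,"z":0,"rx":0,"ry":0,"rz":0,"grip":0.6},{"x":-20,"y":-26,"z":0,"rx":0,"ry":0,"rz":0,"grip":0.6},{"x":-20,"y":-26,"z":0,"rx":0,"ry":0,"rz":0,"grip":0.6},{"x":-20,"y":-26,"z":0,"rx":0,"ry":0,"rz":0,"grip":0.6},{"x":-20,"y":-26,"z":0,"rx":0,"ry":0,"rz":0,"grip":0.6},{"x":-20,"y":-26,"z":0,"rx":0,"ry":0,"rz":0,"grip":0.6},{"x":-20,"y":-26,"z":0,"rx":0,"ry":0,"rz":0,"grip":0.6},{"x":-20,"y":-26,"z":0,"rx":0,"ry":0,"rz":0,"grip":0.6},{"x":-20,"y":-26,"z":0,"rx":0,"ry":0,"rz":0,"grip":0.6}]' >/dev/null; python3 -m creep '[{"x":-20,"y":-26,"z":0,"rx":0,"ry":0,"rz":0,"grip":0.6},{"x":-20,"y":-26,"z":0,"rx":0,"ry":0,"rz":0,"grip":0.6},{"x":-20,"y":-26,"z":0,"rx":0,"ry":0,"rz":0,"grip":0.6},{"x":-20,"y":-26,"z":0,"rx":0,"ry":0,"rz":0,"grip":0.6},{"x":-20,"y":-26,"z":0,"rx":0,"ry":0,"rz":0,"grip":0.6},{"x":-20,"y":-26,"z":0,"rx":0,"ry":0,"rz":0,"grip":0.6},{"x":-20,"y":-26,"z":0,"rx":0,"ry":0,"rz":0,"grip":0.6},{"x":-20,"y":-26,"z":0,"rx":0,"ry":0,"rz":0,"grip":0.6},{"x":-20,"y":-26,"z":0,"rx":0,"ry":0,"rz":0,"grip":0.6},{"x":0,"y":0,"z":0,"rx":0,"ry":0,"rz":0,"grip":0.6}]'; python3 - <<'E'
from h import *
c=cam('wrist');import pickle;pickle.dump(c,open('w10.pkl','wb'));cv2.imwrite('pics/w10.png',c['color'])
print(proj(c,[[.496,-.381,.043],[.406,-.3585,.043],[.45,-.36,.003]]))
E
```

```text
time: 27.42
eef_pos: [0.5121, -0.4139, 0.25]
tcp_rot: [0.343, 0.939, -0.001, 0.0]
contact_force: [-0.1, -0.6, -1.2]
opening: 0.597
finger_force: 0.0
[[297.93466915 137.36426863]
 [251.33393694  39.23499213]
 [283.1235457   82.33565878]]
```

View pics/w10.png

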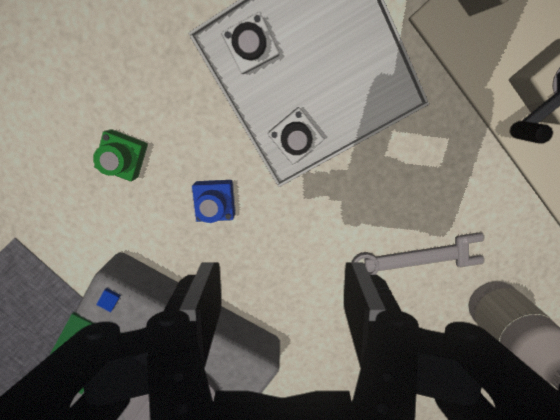

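The real carriers are at (249,40) (A, block turned about -20° in the image) and (297,138) (B, about 45°), each with a grey-topped black mount. The blue and green ones at (210,205) and (115,158) are look-alikes. I'll use the dark corner dots to get the yaw.

```bash
python3 - <<'E'
from h import *
import pickle
c=pickle.load(open('w10.pkl','rb'));I=cv2.cvtColor(c['color'],cv2.COLOR_BGR2GRAY)
for n,(x0,x1,y0,y1) in dict(A=(212,292,2,85),B=(258,338,98,178)).items():
    S=I[y0:y1,x0:x1]
    for th in(70,100):
        m=(S<th).astype(np.uint8);k,l,st,ce=cv2.connectedComponentsWithStats(m)
        print(n,th,[(st[i].tolist()[2:],(ce[i]+[x0,y0]).round(1).tolist()) for i in range(1,k) if st[i][4]>3])
    ed=cv2.Canny(cv2.resize(S,None,fx=2,fy=2,interpolation=2),40,100)
    L=cv2.HoughLinesP(ed,1,np.pi/360,18,minLineLength=22,maxLineGap=5)
    if L is not None: print([(np.round(np.degrees(np.arctan2(b[3]-b[1],b[2]-b[0])),0),(b/2+[x0,y0,x0,y0]).round().tolist()) for b in L[:,0]])
E
```

```text
A 70 [([33, 21, 50], [227.9, 11.6]), ([5, 6, 19], [256.7, 18.3]), ([34, 38, 597], [248.9, 40.6]), ([5, 6, 16], [227.6, 34.6])]
A 100 [([34, 22, 110], [228.2, 11.7]), ([6, 7, 34], [256.6, 18.2]), ([42, 39, 729], [248.0, 40.2]), ([36, 20, 72], [261.3, 63.7]), ([11, 19, 26], [216.6, 75.0])]
[(np.float64(-33.0), [212.0, 20.0, 240.0, 2.0]), (np.float64(-28.0), [244.0, 74.0, 282.0, 54.0]), (np.float64(-28.0), [241.0, 74.0, 278.0, 54.0]), (np.float64(-33.0), [216.0, 21.0, 234.0, 10.0]), (np.float64(63.0), [220.0, 34.0, 236.0, 66.0]), (np.float64(63.0), [222.0, 33.0, 238.0, 65.0]), (np.float64(65.0), [266.0, 17.0, 275.0, 36.0]), (np.float64(65.0), [274.0, 43.0, 279.0, 55.0]), (np.float64(-28.0), [250.0, 69.0, 277.0, 54.0]), (np.float64(-33.0), [212.0, 20.0, 240.0, 2.0]), (np.float64(-28.0), [239.0, 22.0, 258.0, 12.0]), (np.float64(60.0), [212.0, 70.0, 221.0, 84.0]), (np.float64(57.0), [214.0, 70.0, 222.0, 82.0]), (np.float64(-86.0), [270.0, 52.0, 272.0, 37.0]), (np.float64(-29.0), [258.0, 62.0, 268.0, 56.0]), (np.float64(63.0), [225.0, 39.0, 238.0, 65.0]), (np.float64(-29.0), [240.0, 21.0, 2
[... 1064 characters left out ...]
loat64(50.0), [277.0, 148.0, 288.0, 160.0]), (np.float64(-27.0), [312.0, 169.0, 325.0, 162.0]), (np.float64(-36.0), [296.0, 164.0, 312.0, 151.0]), (np.float64(61.0), [266.0, 156.0, 274.0, 168.0]), (np.float64(-42.0), [282.0, 120.0, 296.0, 107.0]), (np.float64(-36.0), [291.0, 164.0, 302.0, 156.0]), (np.float64(59.0), [258.0, 144.0, 266.0, 157.0]), (np.float64(51.0), [268.0, 135.0, 292.0, 165.0]), (np.float64(-28.0), [287.0, 177.0, 299.0, 170.0]), (np.float64(-28.0), [298.0, 177.0, 316.0, 167.0]), (np.float64(49.0), [278.0, 146.0, 294.0, 164.0]), (np.float64(50.0), [305.0, 109.0, 324.0, 132.0]), (np.float64(60.0), [258.0, 148.0, 275.0, 178.0]), (np.float64(52.0), [312.0, 124.0, 320.0, 136.0])]
```

```bash
cat > meas.py <<'E'
from h import *
def mount(c,x0,x1,y0,y1):
    I=cv2.cvtColor(c['color'],cv2.COLOR_BGR2GRAY)[y0:y1,x0:x1]
    m=(I<70).astype(np.uint8);cs,h=cv2.findContours(m,cv2.RETR_CCOMP,cv2.CHAIN_APPROX_NONE)
    hol=[q for q,k in zip(cs,h[0]) if k[3]>=0];q=max(hol,key=cv2.contourArea)
    (x,y),(a,b),_=cv2.fitEllipse(q);return (x+x0,y+y0),(a,b)
E
python3 - <<'E'
from meas import *
import pickle
c=pickle.load(open('w10.pkl','rb'))
az=lambda v:np.degrees(np.arctan2(v[1],v[0]))
for n,w,d1,d2 in[('A',(212,292,2,85),(227.6,34.6),(256.7,18.3)),('B',(258,338,98,178),(274,134.3),(298.1,114.2))]:
    p,ab=mount(c,*w);X=ray(c,p,.043)
    q1=ray(c,d1,.023);q2=ray(c,d2,.023);y=az(q2-q1);d=(2-y+45)%90-45
    print(n,p,ab,X,'dots',np.linalg.norm(q1-q2),q1,q2,y,'delta',d,'grip az',92-d)
E
```

```text
A (248.25284957885742, 41.00912857055664) (22.7161922454834, 24.503110885620117) [ 0.40534621 -0.36144484  0.043     ] dots 0.029666482870587554 [ 0.38653651 -0.37197945  0.023     ] [ 0.39343864 -0.34312705  0.023     ] 76.54642410092099 delta 15.453575899079013 grip az 76.54642410092099
B (296.8807907104492, 139.88966369628906) (21.058429718017578, 21.53143310546875) [ 0.49715641 -0.3832096   0.043     ] dots 0.029949595161777837 [ 0.48117004 -0.39787249  0.023     ] [ 0.48157453 -0.36792563  0.023     ] 89.22614822974292 delta 2.7738517702570817 grip az 89.22614822974292
```

```bash
python3 -m creep '[{"x":0,"y":0,"z":0,"rx":0,"ry":0,"rz":7,"grip":0.7},{"x":0,"y":0,"z":0,"rx":0,"ry":0,"rz":7,"grip":0.7},{"x":0,"y":0,"z":10,"rx":0,"ry":0,"rz":7,"grip":0.7},{"x":0,"y":0,"z":10,"rx":0,"ry":0,"rz":7,"grip":0.7},{"x":0,"y":0,"z":20,"rx":0,"ry":0,"rz":7,"grip":0.7},{"x":0,"y":0,"z":20,"rx":0,"ry":0,"rz":7,"grip":0.7},{"x":0,"y":0,"z":20,"rx":0,"ry":0,"rz":7,"grip":0.7},{"x":0,"y":0,"z":20,"rx":0,"ry":0,"rz":1.8,"grip":0.7},{"x":0,"y":0,"z":0,"rx":0,"ry":0,"rz":0,"grip":0.7},{"x":0,"y":0,"z":0,"rx":0,"ry":0,"rz":0,"grip":0.7}]'; python3 -c "
from h import *
plan([.4967,-.3832,.08],89.2);plan([.4967,-.3832,.027],89.2)"
```

```text
time: 28.3
eef_pos: [0.513, -0.4067, 0.1492]
tcp_rot: [0.711, 0.704, 0.0, -0.002]
contact_force: [0.5, -0.8, 0.7]
opening: 0.696
finger_force: 0.0
az 89.43 rz 0.23 shift [ 23.3 -16.7  69.2] q6 -0.82
az 89.43 rz 0.23 shift [ 23.3 -16.7 122.2] q6 -0.82
```

```bash
python3 -m creep '[{"x":12,"y":-8,"z":0,"rx":0,"ry":0,"rz":0,"grip":0.7},{"x":11,"y":-8.5,"z":0,"rx":0,"ry":0,"rz":0,"grip":0.7},{"x":0,"y":0,"z":25,"rx":0,"ry":0,"rz":0,"grip":0.7},{"x":0,"y":0,"z":25,"rx":0,"ry":0,"rz":0,"grip":0.7},{"x":0,"y":0,"z":15,"rx":0,"ry":0,"rz":0,"grip":0.7},{"x":0,"y":0,"z":5,"rx":0,"ry":0,"rz":0,"grip":0.7},{"x":0,"y":0,"z":0,"rx":0,"ry":0,"rz":0,"grip":0.7},{"x":0,"y":0,"z":0,"rx":0,"ry":0,"rz":0,"grip":0.7},{"x":0,"y":0,"z":0,"rx":0,"ry":0,"rz":0,"grip":0.7},{"x":0,"y":0,"z":0,"rx":0,"ry":0,"rz":0,"grip":0.7}]'; python3 -c "
from h import *
plan([.4967,-.3832,.027],89.2)"
```

```text
time: 29.13
eef_pos: [0.4982, -0.3862, 0.0827]
tcp_rot: [0.711, 0.703, -0.0, 0.002]
contact_force: [0.0, -0.2, 1.4]
opening: 0.699
finger_force: 0.0
az 89.31 rz 0.11 shift [ 3.  -1.5 55.7] q6 -0.81
```

```bash
python3 -m creep '[{"x":3,"y":-1.5,"z":8,"rx":0,"ry":0,"rz":0,"grip":0.7},{"x":0,"y":0,"z":20,"rx":0,"ry":0,"rz":0,"grip":0.6},{"x":0,"y":0,"z":20,"rx":0,"ry":0,"rz":0,"grip":0.6},{"x":0,"y":0,"z":8,"rx":0,"ry":0,"rz":0,"grip":0.6},{"x":0,"y":0,"z":0,"rx":0,"ry":0,"rz":0,"grip":0.2},{"x":0,"y":0,"z":0,"rx":0,"ry":0,"rz":0,"grip":0.2},{"x":0,"y":0,"z":0,"rx":0,"ry":0,"rz":0,"grip":0.2},{"x":0,"y":0,"z":0,"rx":0,"ry":0,"rz":0,"grip":0.2},{"x":0,"y":0,"z":0,"rx":0,"ry":0,"rz":0,"grip":0.2},{"x":0,"y":0,"z":0,"rx":0,"ry":0,"rz":0,"grip":0.2}]' 40; python3 -c "
from h import *
plan([.4967,-.3832,.15],89.2)"
```

```text
time: 29.97
eef_pos: [0.4961, -0.3825, 0.0253]
tcp_rot: [0.711, 0.703, -0.0, 0.001]
contact_force: [0.4, 0.6, -2.0]
opening: 0.334
finger_force: 39.5
az 89.29 rz 0.09 shift [  -0.7    0.7 -124.7] q6 -0.81
```

```bash
python3 -m creep '[{"x":0,"y":0,"z":-15,"rx":0,"ry":0,"rz":0,"grip":0.2},{"x":0,"y":0,"z":-30,"rx":0,"ry":0,"rz":0,"grip":0.2},{"x":0,"y":0,"z":-40,"rx":0,"ry":0,"rz":-1,"grip":0.2},{"x":0,"y":0,"z":-40,"rx":0,"ry":0,"rz":-1,"grip":0.2},{"x":10,"y":0,"z":-20,"rx":0,"ry":0,"rz":-0.8,"grip":0.2},{"x":30,"y":8,"z":0,"rx":0,"ry":0,"rz":0,"grip":0.2},{"x":35,"y":8,"z":0,"rx":0,"ry":0,"rz":0,"grip":0.2},{"x":35,"y":8,"z":0,"rx":0,"ry":0,"rz":0,"grip":0.2},{"x":35,"y":8,"z":0,"rx":0,"ry":0,"rz":0,"grip":0.2},{"x":35,"y":8,"z":0,"rx":0,"ry":0,"rz":0,"grip":0.2}]'; python3 -c "
from h import *
plan([.5988,-.0279,.1],92)"
```

```text
time: 30.8
eef_pos: [0.5294, -0.1994, 0.1711]
tcp_rot: [0.694, 0.72, 0.0, 0.001]
contact_force: [0.9, 0.3, -2.0]
opening: 0.333
finger_force: 39.7
az 92.06 rz 0.06 shift [169.   75.3  71.1] q6 -0.58
```

```bash
python3 -m creep '[{"x":30,"y":15,"z":0,"rx":0,"ry":0,"rz":0,"grip":0.2},{"x":35,"y":15,"z":0,"rx":0,"ry":0,"rz":0,"grip":0.2},{"x":35,"y":15,"z":0,"rx":0,"ry":0,"rz":0,"grip":0.2},{"x":30,"y":15,"z":0,"rx":0,"ry":0,"rz":0,"grip":0.2},{"x":20,"y":10,"z":10,"rx":0,"ry":0,"rz":0,"grip":0.2},{"x":0,"y":0,"z":30,"rx":0,"ry":0,"rz":0,"grip":0.2},{"x":0,"y":0,"z":20,"rx":0,"ry":0,"rz":0,"grip":0.2},{"x":0,"y":0,"z":0,"rx":0,"ry":0,"rz":0,"grip":0.2},{"x":0,"y":0,"z":0,"rx":0,"ry":0,"rz":0,"grip":0.2},{"x":0,"y":0,"z":0,"rx":0,"ry":0,"rz":0,"grip":0.2}]'; python3 -c "
from h import *
plan([.5988,-.0279,.0315],92)"
```

```text
time: 31.63
eef_pos: [0.5947, -0.0489, 0.1116]
tcp_rot: [0.694, 0.72, 0.001, 0.001]
contact_force: [0.3, -0.6, 0.2]
opening: 0.336
finger_force: 39.8
az 92.07 rz 0.07 shift [20.8  4.8 80.1] q6 -0.29
```

```bash
python3 -m creep '[{"x":12,"y":3,"z":0,"rx":0,"ry":0,"rz":0,"grip":0.2},{"x":9,"y":1.8,"z":10,"rx":0,"ry":0,"rz":0,"grip":0.2},{"x":0,"y":0,"z":20,"rx":0,"ry":0,"rz":0,"grip":0.2},{"x":0,"y":0,"z":20,"rx":0,"ry":0,"rz":0,"grip":0.2},{"x":0,"y":0,"z":0,"rx":0,"ry":0,"rz":0,"grip":0.2},{"x":0,"y":0,"z":0,"rx":0,"ry":0,"rz":0,"grip":0.2},{"x":0,"y":0,"z":0,"rx":0,"ry":0,"rz":0,"grip":0.2},{"x":0,"y":0,"z":0,"rx":0,"ry":0,"rz":0,"grip":0.2},{"x":0,"y":0,"z":0,"rx":0,"ry":0,"rz":0,"grip":0.2},{"x":0,"y":0,"z":0,"rx":0,"ry":0,"rz":0,"grip":0.2}]'; python3 -c "
from h import *
plan([.5988,-.0279,.0315],92)"
```

```text
time: 32.47
eef_pos: [0.5986, -0.0274, 0.0608]
tcp_rot: [0.694, 0.72, 0.001, 0.001]
contact_force: [0.1, 0.2, -1.2]
opening: 0.332
finger_force: 39.9
az 92.09 rz 0.09 shift [-0.5  0.2 29.3] q6 -0.25
```

```bash
python3 -m creep '[{"x":-0.5,"y":0,"z":8,"rx":0,"ry":0,"rz":0,"grip":0.2},{"x":0,"y":0,"z":8,"rx":0,"ry":0,"rz":0,"grip":0.2},{"x":0,"y":0,"z":5,"rx":0,"ry":0,"rz":0,"grip":0.2},{"x":0,"y":0,"z":4,"rx":0,"ry":0,"rz":0,"grip":0.2},{"x":0,"y":0,"z":3,"rx":0,"ry":0,"rz":0,"grip":0.2},{"x":0,"y":0,"z":1,"rx":0,"ry":0,"rz":0,"grip":0.2},{"x":0,"y":0,"z":0,"rx":0,"ry":0,"rz":0,"grip":0.2},{"x":0,"y":0,"z":0,"rx":0,"ry":0,"rz":0,"grip":0.2},{"x":0,"y":0,"z":0,"rx":0,"ry":0,"rz":0,"grip":0.2},{"x":0,"y":0,"z":0,"rx":0,"ry":0,"rz":0,"grip":0.2}]'; python3 -c "
from h import *
plan([.5988,-.0279,.0315],92)"
```

```text
time: 33.3
eef_pos: [0.5981, -0.0278, 0.0309]
tcp_rot: [0.694, 0.72, 0.0, 0.0]
contact_force: [0.3, -0.0, -1.3]
opening: 0.336
finger_force: 39.9
az 92.1 rz 0.1 shift [-0.1  0.7 -0.6] q6 -0.25
```

```bash
python3 -m creep '[{"x":0,"y":0,"z":0.5,"rx":0,"ry":0,"rz":0,"grip":0.65},{"x":0,"y":0,"z":0,"rx":0,"ry":0,"rz":0,"grip":0.65},{"x":0,"y":0,"z":0,"rx":0,"ry":0,"rz":0,"grip":0.65},{"x":0,"y":0,"z":0,"rx":0,"ry":0,"rz":0,"grip":0.65},{"x":0,"y":0,"z":-20,"rx":0,"ry":0,"rz":0,"grip":0.65},{"x":0,"y":0,"z":-25,"rx":0,"ry":0,"rz":0,"grip":0.65},{"x":0,"y":0,"z":-10,"rx":0,"ry":0,"rz":0,"grip":0},{"x":0,"y":-25,"z":0,"rx":0,"ry":0,"rz":0,"grip":0},{"x":0,"y":-22,"z":0,"rx":0,"ry":0,"rz":0,"grip":0},{"x":0,"y":0,"z":0,"rx":0,"ry":0,"rz":0,"grip":0}]'; python3 -c "
from h import *
O=np.array([.6438,-.0263]);u=np.array([np.cos(.035),np.sin(.035)])
p=O-.093*u;plan([*p,.015],92)"
```

```text
time: 34.13
eef_pos: [0.5472, -0.0289, 0.084]
tcp_rot: [0.694, 0.72, -0.001, -0.002]
contact_force: [-0.8, 0.2, 0.1]
opening: 0.086
finger_force: 0.0
az 92.09 rz 0.09 shift [-0.8  3.6 69. ] q6 -0.27
```

```bash
python3 -m creep '[{"x":-0.8,"y":3,"z":15,"rx":0,"ry":0,"rz":0,"grip":0},{"x":0,"y":0,"z":20,"rx":0,"ry":0,"rz":0,"grip":0},{"x":0,"y":0,"z":20,"rx":0,"ry":0,"rz":0,"grip":0},{"x":0,"y":0,"z":10,"rx":0,"ry":0,"rz":0,"grip":0},{"x":0,"y":0,"z":3,"rx":0,"ry":0,"rz":0,"grip":0},{"x":0,"y":0,"z":0,"rx":0,"ry":0,"rz":0,"grip":0},{"x":0,"y":0,"z":0,"rx":0,"ry":0,"rz":0,"grip":0},{"x":0,"y":5,"z":0,"rx":0,"ry":0,"rz":0,"grip":0},{"x":0,"y":8,"z":0,"rx":0,"ry":0,"rz":0,"grip":0},{"x":0,"y":0,"z":0,"rx":0,"ry":0,"rz":0,"grip":0}]'; cat > loc.py <<'E'
from h import *
O=np.array([.6438,-.0263]);u=np.array([np.cos(.035),np.sin(.035)])
s=ctrl.get_state();d=s['eef_pos'][:2]-O;print('local',(1000*d@u).round(1),(1000*(d@[-u[1],u[0]])).round(1),'z',s['eef_pos'][2],s['contact_force'])
E
python3 loc.py; python3 -c "
from h import *
c=cam('scene');cv2.imwrite('pics/s11.png',c['color'])"
```

```text
time: 34.97
eef_pos: [0.5695, -0.0301, 0.0186]
tcp_rot: [0.694, 0.72, 0.001, 0.002]
contact_force: [0.3, -0.1, 0.1]
opening: -0.001
finger_force: 0.0
local -74.4 -1.2 z 0.018556976959511768 [ 0.30212885 -0.0922341   0.10005936]
```

```bash
python3 -m creep '[{"x":0.6,"y":4,"z":3,"rx":0,"ry":0,"rz":0,"grip":0},{"x":0.6,"y":8,"z":0,"rx":0,"ry":0,"rz":0,"grip":0},{"x":0,"y":9,"z":0,"rx":0,"ry":0,"rz":0,"grip":0},{"x":0,"y":9,"z":0,"rx":0,"ry":0,"rz":0,"grip":0},{"x":0,"y":9,"z":0,"rx":0,"ry":0,"rz":0,"grip":0},{"x":0,"y":9,"z":0,"rx":0,"ry":0,"rz":0,"grip":0},{"x":0,"y":9,"z":0,"rx":0,"ry":0,"rz":0,"grip":0},{"x":0,"y":9,"z":0,"rx":0,"ry":0,"rz":0,"grip":0},{"x":0,"y":6,"z":0,"rx":0,"ry":0,"rz":0,"grip":0},{"x":0,"y":0,"z":0,"rx":0,"ry":0,"rz":0,"grip":0}]'; python3 loc.py; python3 -m creep '[{"x":0,"y":5,"z":0,"rx":0,"ry":0,"rz":0,"grip":0},{"x":0,"y":6,"z":0,"rx":0,"ry":0,"rz":0,"grip":0},{"x":0,"y":6,"z":0,"rx":0,"ry":0,"rz":0,"grip":0},{"x":0,"y":6,"z":0,"rx":0,"ry":0,"rz":0,"grip":0},{"x":0,"y":4,"z":0,"rx":0,"ry":0,"rz":0,"grip":0},{"x":0,"y":0,"z":0,"rx":0,"ry":0,"rz":0,"grip":0},{"x":0,"y":0,"z":0,"rx":0,"ry":0,"rz":0,"grip":0},{"x":0,"y":0,"z":0,"rx":0,"ry":0,"rz":0,"grip":0},{"x":0,"y":0,"z":0,"rx":0,"ry":0,"rz":0,"grip":0},{"x":0,"y":0,"z":0,"rx":0,"ry":0,"rz":0,"grip":0}]'; python3 loc.py
```

```text
time: 35.85
eef_pos: [0.6408, -0.0259, 0.0143]
tcp_rot: [0.694, 0.72, 0.001, 0.001]
contact_force: [-0.1, 0.3, 0.3]
opening: 0.001
finger_force: 0.0
local -3.0 0.5 z 0.014298402942709742 [-0.14022709  0.28034082  0.25464934]
time: 36.68
eef_pos: [0.6639, -0.025, 0.014]
tcp_rot: [0.694, 0.72, -0.002, -0.002]
contact_force: [-9.9, -0.2, 6.5]
opening: -0.004
finger_force: 6.2
local 20.1 0.6 z 0.013991362163619327 [-9.92208746 -0.23293962  6.48604828]
```

```bash
python3 -m creep '[{"x":0,"y":-8,"z":0,"rx":0,"ry":0,"rz":0,"grip":0},{"x":0,"y":-6,"z":-3,"rx":0,"ry":0,"rz":0,"grip":0},{"x":0,"y":0,"z":-3,"rx":-5,"ry":0,"rz":0,"grip":0},{"x":0,"y":0,"z":0,"rx":-5,"ry":0,"rz":0,"grip":0},{"x":0,"y":0,"z":0,"rx":-5,"ry":0,"rz":0,"grip":0},{"x":0,"y":0,"z":0,"rx":-5,"ry":0,"rz":0,"grip":0},{"x":0,"y":0,"z":0,"rx":0,"ry":0,"rz":0,"grip":0},{"x":0,"y":0,"z":0,"rx":0,"ry":0,"rz":0,"grip":0},{"x":0,"y":0,"z":0,"rx":0,"ry":0,"rz":0,"grip":0},{"x":0,"y":0,"z":0,"rx":0,"ry":0,"rz":0,"grip":0}]'; python3 loc.py; python3 -c "
from h import *
print(Rn.from_quat(ctrl.get_state()['tcp_rot']).as_matrix().round(2))"
```

```text
time: 37.52
eef_pos: [0.6528, -0.0258, 0.0208]
tcp_rot: [0.683, 0.709, 0.125, 0.121]
contact_force: [-1.0, -1.1, -0.3]
opening: -0.001
finger_force: 0.4
local 9.0 0.2 z 0.020809070892033 [-0.96013211 -1.11179328 -0.28967729]
[[-0.04  0.94  0.34]
 [ 1.    0.03  0.01]
 [-0.    0.34 -0.94]]
```

```bash
python3 -m creep '[{"x":0,"y":3,"z":2.1,"rx":0,"ry":0,"rz":0,"grip":0},{"x":0,"y":3,"z":2.1,"rx":0,"ry":0,"rz":0,"grip":0},{"x":0,"y":3,"z":2.1,"rx":0,"ry":0,"rz":0,"grip":0},{"x":0,"y":3,"z":2.1,"rx":0,"ry":0,"rz":0,"grip":0},{"x":0,"y":3,"z":2.1,"rx":0,"ry":0,"rz":0,"grip":0},{"x":0,"y":0,"z":0,"rx":0,"ry":0,"rz":0,"grip":0},{"x":0,"y":0,"z":0,"rx":0,"ry":0,"rz":0,"grip":0},{"x":0,"y":0,"z":0,"rx":0,"ry":0,"rz":0,"grip":0},{"x":0,"y":0,"z":0,"rx":0,"ry":0,"rz":0,"grip":0},{"x":0,"y":0,"z":0,"rx":0,"ry":0,"rz":0,"grip":0}]'; python3 loc.py
```

```text
time: 38.35
eef_pos: [0.6697, -0.0247, 0.0155]
tcp_rot: [0.684, 0.709, 0.125, 0.121]
contact_force: [1.7, 0.3, -0.8]
opening: -0.001
finger_force: 1.4
local 26.0 0.7 z 0.01553107814038688 [ 1.72377273  0.30228011 -0.80951606]
```

```bash
python3 -m creep '[{"x":0,"y":-9,"z":-3.5,"rx":0,"ry":0,"rz":0,"grip":0},{"x":0,"y":-19,"z":-7,"rx":0,"ry":0,"rz":0,"grip":0},{"x":0,"y":-19,"z":-7,"rx":0,"ry":0,"rz":0,"grip":0},{"x":0,"y":-19,"z":-7,"rx":0,"ry":0,"rz":0,"grip":0},{"x":0,"y":12,"z":-33,"rx":0,"ry":0,"rz":0,"grip":0},{"x":0,"y":12,"z":-33,"rx":0,"ry":0,"rz":0,"grip":0},{"x":0,"y":12,"z":-33,"rx":0,"ry":0,"rz":0,"grip":0},{"x":0,"y":12,"z":-33,"rx":5,"ry":0,"rz":0,"grip":0.5},{"x":0,"y":0,"z":0,"rx":5,"ry":0,"rz":0,"grip":0.6},{"x":0,"y":0,"z":-20,"rx":5,"ry":0,"rz":0,"grip":0.6}]'>/dev/null; python3 -m creep '[{"x":0,"y":0,"z":-20,"rx":5,"ry":0,"rz":0,"grip":0.6},{"x":0,"y":0,"z":-20,"rx":0,"ry":0,"rz":0,"grip":0.6},{"x":0,"y":0,"z":-20,"rx":0,"ry":0,"rz":0,"grip":0.6},{"x":-20,"y":0,"z":-20,"rx":0,"ry":0,"rz":0,"grip":0.6},{"x":-35,"y":-5,"z":0,"rx":0,"ry":0,"rz":0,"grip":0.6},{"x":-35,"y":-10,"z":0,"rx":0,"ry":0,"rz":0,"grip":0.6},{"x":-35,"y":-10,"z":0,"rx":0,"ry":0,"rz":0,"grip":0.6},{"x":-35,"y":-10,"z":0,"rx":0,"ry":0,"rz":0,"grip":0.6},{"x":-35,"y":-10,"z":0,"rx":0,"ry":0,"rz":0,"grip":0.6},{"x":-35,"y":-10,"z":0,"rx":0,"ry":0,"rz":0,"grip":0.6}]'; python3 - <<'E'
from h import *
c=cam('wrist');cv2.imwrite('pics/w12.png',c['color']);s=cam('scene');cv2.imwrite('pics/s12.png',s['color']);t=cam('top');cv2.imwrite('pics/top12.png',t['color'])
print(proj(t,[[.4054,-.3614,.043],[.4967,-.3832,.043]]),proj(s,[[.4054,-.3614,.043]]),proj(c,[[.4054,-.3614,.043]]))
s0=cv2.imread('pics/scene0.png').astype(int);f=proj(s,[[.6498,-.026,.03]])[0].astype(int);print(f)
a,b=s0[f[1]-14:f[1]+14,f[0]-14:f[0]+14],s['color'].astype(int)[f[1]-14:f[1]+14,f[0]-14:f[0]+14];print('flap diff',abs(a-b).mean(), (a.sum(2)<180).sum(),(b.sum(2)<180).sum())
plan([.4054-.0,-.3614,.2],76.5)
E
```

```text
time: 40.02
eef_pos: [0.5455, -0.2605, 0.2554]
tcp_rot: [0.694, 0.72, -0.0, -0.001]
contact_force: [1.4, 0.2, 0.8]
opening: 0.601
finger_force: 0.0
[[383.16530203 243.30382883]
 [392.0560951  206.75416277]] [[240.29523931 170.28084151]] [[143.82364116 263.22229333]]
[246 283]
flap diff 7.137329931972789 130 129
az 91.84 rz 15.34 shift [-130.  -112.8   55.2] q6 -0.65
```

```bash
python3 - <<'E'
from meas import *
c=cam('wrist')
for w in[(100,190,215,310)]:
    try:
        p,ab=mount(c,*w);print(p,ab,ray(c,p,.043))
    except Exception as e: print('none',e)
for n in('top12','s12'):
    I=cv2.cvtColor(cv2.imread(f'pics/{n}.png'),cv2.COLOR_BGR2GRAY)
    x,y=(383,243) if n=='top12' else (240,170)
    print(n);print(I[y-10:y+11:2,x-12:x+13:2])
I=cv2.cvtColor(c['color'],cv2.COLOR_BGR2GRAY)
x0,x1,y0,y1=90,200,205,320
m=(I[y0:y1,x0:x1]<80).astype(np.uint8);k,l,st,ce=cv2.connectedComponentsWithStats(m);print([(st[i].tolist()[2:],(ce[i]+[x0,y0]).round(1).tolist()) for i in range(1,k) if st[i][4]>5])
E
```

```text
(144.22832870483398, 262.720703125) (16.403579711914062, 18.897430419921875) [ 0.40542722 -0.36093103  0.043     ]
top12
[[ 72  63  71  77  73  51  80  83 119 184 184 185 184]
 [ 70  65  73  71  51  78  80 120 182 183 183 183 183]
 [ 66  67  65  49  73  77  91 183 156 170 186 185 184]
 [ 62  60  48  69  73  69  62  77 154 188 180 183 184]
 [ 65  51  62  66  65 119 157 157  80 162 175 183 184]
 [172  77  82  46  73 159 160 160 133 140 186 185 183]
 [132 137 175  44  62 136 161 161 118 130 185 185 184]
 [129 120 145 157  56  68 108 106  66 162 183 182 168]
 [149 167 155 187 163  54  66  98 156 173 180 181 167]
 [186 184 182 160 157 187 186 122 132 182 181 180 138]
 [185 185 185 186 186 183 181 150 158 182 182 182 131]]
s12
[[173 172 171 172 170 170 168 170 171 171 173 174 172]
 [173 171 171 171 170 171 171 170 172 172 172 171 172]
 [171 171 170 171 172 172 170 173 171 173 172 174 174]
 [169 171 170 168 170 168 167 170 173 170 169 171 173]
 [169 171 172 171 158 121 113 119 132 170 170 172 172]
 [170 172 173 168 101 114 137 130  54 130 169 171 170]
 [163 152 144 112  51  64  90  68  20  81 135 172 172]
 [106 101 109 146 106   7  15  10  17 127 121 133 171]
 [131 147 137 153 119  14   4   9  46 140 132 117 136]
 [157 161 140 106 130 106  93  96 121 140 121 139 110]
 [157 158 138  96 120 158 142 128 105 103 101 148 147]]
[([81, 115, 1744], [171.0, 290.2]), ([38, 40, 310], [160.1, 239.4]), ([5, 4, 17], [138.1, 238.6]), ([34, 33, 609], [147.5, 256.8])]
```

```bash
python3 -m creep '[{"x":0,"y":0,"z":0,"rx":0,"ry":0,"rz":5.1,"grip":0.7},{"x":0,"y":0,"z":0,"rx":0,"ry":0,"rz":5.1,"grip":0.7},{"x":0,"y":0,"z":0,"rx":0,"ry":0,"rz":5.1,"grip":0.7},{"x":-18,"y":-16,"z":0,"rx":0,"ry":0,"rz":0,"grip":0.7},{"x":-25,"y":-21,"z":0,"rx":0,"ry":0,"rz":0,"grip":0.7},{"x":-25,"y":-21,"z":15,"rx":0,"ry":0,"rz":0,"grip":0.7},{"x":-25,"y":-21,"z":20,"rx":0,"ry":0,"rz":0,"grip":0.7},{"x":-25,"y":-21,"z":25,"rx":0,"ry":0,"rz":0,"grip":0.7},{"x":-12,"y":-13,"z":30,"rx":0,"ry":0,"rz":0,"grip":0.7},{"x":0,"y":0,"z":20,"rx":0,"ry":0,"rz":0,"grip":0.7}]'>/dev/null; python3 -m creep '[{"x":0,"y":0,"z":20,"rx":0,"ry":0,"rz":0,"grip":0.7},{"x":0,"y":0,"z":20,"rx":0,"ry":0,"rz":0,"grip":0.7},{"x":0,"y":0,"z":0,"rx":0,"ry":0,"rz":0,"grip":0.7},{"x":0,"y":0,"z":0,"rx":0,"ry":0,"rz":0,"grip":0.7},{"x":0,"y":0,"z":0,"rx":0,"ry":0,"rz":0,"grip":0.7},{"x":0,"y":0,"z":0,"rx":0,"ry":0,"rz":0,"grip":0.7},{"x":0,"y":0,"z":0,"rx":0,"ry":0,"rz":0,"grip":0.7},{"x":0,"y":0,"z":0,"rx":0,"ry":0,"rz":0,"grip":0.7},{"x":0,"y":0,"z":0,"rx":0,"ry":0,"rz":0,"grip":0.7},{"x":0,"y":0,"z":0,"rx":0,"ry":0,"rz":0,"grip":0.7}]'; python3 -c "
from h import *
plan([.4054,-.3612,.026],76.5)"
```

```text
time: 41.88
eef_pos: [0.4077, -0.3603, 0.1063]
tcp_rot: [0.784, 0.621, 0.0, 0.0]
contact_force: [-0.6, -0.2, -0.3]
opening: 0.697
finger_force: 0.0
az 76.79 rz 0.29 shift [-1.4 -2.  80.3] q6 -0.68
```

```bash
python3 -m creep '[{"x":-1.4,"y":-2,"z":15,"rx":0,"ry":0,"rz":0.3,"grip":0.7},{"x":0,"y":0,"z":25,"rx":0,"ry":0,"rz":0,"grip":0.6},{"x":0,"y":0,"z":25,"rx":0,"ry":0,"rz":0,"grip":0.6},{"x":0,"y":0,"z":14.5,"rx":0,"ry":0,"rz":0,"grip":0.6},{"x":0,"y":0,"z":0,"rx":0,"ry":0,"rz":0,"grip":0.6},{"x":0,"y":0,"z":0,"rx":0,"ry":0,"rz":0,"grip":0.2},{"x":0,"y":0,"z":0,"rx":0,"ry":0,"rz":0,"grip":0.2},{"x":0,"y":0,"z":0,"rx":0,"ry":0,"rz":0,"grip":0.2},{"x":0,"y":0,"z":0,"rx":0,"ry":0,"rz":0,"grip":0.2},{"x":0,"y":0,"z":0,"rx":0,"ry":0,"rz":0,"grip":0.2}]' 40; python3 -m creep '[{"x":0,"y":0,"z":-15,"rx":0,"ry":0,"rz":0,"grip":0.2},{"x":0,"y":0,"z":-30,"rx":0,"ry":0,"rz":0,"grip":0.2},{"x":0,"y":0,"z":-40,"rx":0,"ry":0,"rz":-5,"grip":0.2},{"x":0,"y":0,"z":-40,"rx":0,"ry":0,"rz":-5.3,"grip":0.2},{"x":0,"y":0,"z":-20,"rx":0,"ry":0,"rz":-5.3,"grip":0.2},{"x":0,"y":0,"z":0,"rx":0,"ry":0,"rz":0,"grip":0.2},{"x":0,"y":0,"z":0,"rx":0,"ry":0,"rz":0,"grip":0.2},{"x":0,"y":0,"z":0,"rx":0,"ry":0,"rz":0,"grip":0.2},{"x":0,"y":0,"z":0,"rx":0,"ry":0,"rz":0,"grip":0.2},{"x":0,"y":0,"z":0,"rx":0,"ry":0,"rz":0,"grip":0.2}]'; python3 -c "
from h import *
plan([.5988,-.0279,.06],92)"
```

```text
time: 42.72
eef_pos: [0.4059, -0.3617, 0.0275]
tcp_rot: [0.785, 0.619, -0.0, 0.001]
contact_force: [-0.7, 0.8, 1.6]
opening: 0.331
finger_force: 39.7
time: 43.55
eef_pos: [0.4044, -0.3599, 0.1688]
tcp_rot: [0.694, 0.72, 0.0, -0.002]
contact_force: [-0.0, -0.2, -1.6]
opening: 0.334
finger_force: 39.7
az 92.06 rz 0.06 shift [325.  205.9 108.8] q6 -0.95
```

```bash
python3 -m creep '[{"x":22,"y":14,"z":0,"rx":0,"ry":0,"rz":0,"grip":0.2},{"x":30,"y":19,"z":0,"rx":0,"ry":0,"rz":0,"grip":0.2},{"x":30,"y":19,"z":0,"rx":0,"ry":0,"rz":0,"grip":0.2},{"x":30,"y":19,"z":0,"rx":0,"ry":0,"rz":0,"grip":0.2},{"x":30,"y":19,"z":0,"rx":0,"ry":0,"rz":0,"grip":0.2},{"x":30,"y":19,"z":0,"rx":0,"ry":0,"rz":0,"grip":0.2},{"x":30,"y":19,"z":0,"rx":0,"ry":0,"rz":0,"grip":0.2},{"x":30,"y":19,"z":0,"rx":0,"ry":0,"rz":0,"grip":0.2},{"x":30,"y":19,"z":0,"rx":0,"ry":0,"rz":0,"grip":0.2},{"x":30,"y":19,"z":0,"rx":0,"ry":0,"rz":0,"grip":0.2}]'>/dev/null; python3 -m creep '[{"x":25,"y":16,"z":0,"rx":0,"ry":0,"rz":0,"grip":0.2},{"x":8,"y":5,"z":15,"rx":0,"ry":0,"rz":0,"grip":0.2},{"x":0,"y":0,"z":25,"rx":0,"ry":0,"rz":0,"grip":0.2},{"x":0,"y":0,"z":30,"rx":0,"ry":0,"rz":0,"grip":0.2},{"x":0,"y":0,"z":20,"rx":0,"ry":0,"rz":0,"grip":0.2},{"x":0,"y":0,"z":0,"rx":0,"ry":0,"rz":0,"grip":0.2},{"x":0,"y":0,"z":0,"rx":0,"ry":0,"rz":0,"grip":0.2},{"x":0,"y":0,"z":0,"rx":0,"ry":0,"rz":0,"grip":0.2},{"x":0,"y":0,"z":0,"rx":0,"ry":0,"rz":0,"grip":0.2},{"x":0,"y":0,"z":0,"rx":0,"ry":0,"rz":0,"grip":0.2}]'; python3 -c "
from h import *
plan([.5988,-.0279,.0335],92)"
```

```text
time: 45.22
eef_pos: [0.6007, -0.0291, 0.0834]
tcp_rot: [0.694, 0.72, 0.001, 0.002]
contact_force: [0.2, -0.7, -1.8]
opening: 0.329
finger_force: 39.8
az 92.08 rz 0.08 shift [ 1.3 -1.8 49.9] q6 -0.25
```

```bash
python3 -m creep '[{"x":1,"y":-1.8,"z":10,"rx":0,"ry":0,"rz":0,"grip":0.2},{"x":0,"y":0,"z":12,"rx":0,"ry":0,"rz":0,"grip":0.2},{"x":0,"y":0,"z":12,"rx":0,"ry":0,"rz":0,"grip":0.2},{"x":0,"y":0,"z":8,"rx":0,"ry":0,"rz":0,"grip":0.2},{"x":0,"y":0,"z":4,"rx":0,"ry":0,"rz":0,"grip":0.2},{"x":0,"y":0,"z":3,"rx":0,"ry":0,"rz":0,"grip":0.2},{"x":0,"y":0,"z":0.5,"rx":0,"ry":0,"rz":0,"grip":0.2},{"x":0,"y":0,"z":0,"rx":0,"ry":0,"rz":0,"grip":0.2},{"x":0,"y":0,"z":0,"rx":0,"ry":0,"rz":0,"grip":0.2},{"x":0,"y":0,"z":0,"rx":0,"ry":0,"rz":0,"grip":0.2}]'; python3 -c "
from h import *
plan([.5988,-.0279,.0325],92)"
```

```text
time: 46.05
eef_pos: [0.596, -0.0274, 0.0326]
tcp_rot: [0.694, 0.72, -0.002, -0.002]
contact_force: [-7.5, 0.4, 8.4]
opening: 0.331
finger_force: 40.7
az 92.12 rz 0.12 shift [-0.6  2.7  0.1] q6 -0.25
```

```bash
python3 - <<'E'
from h import *
s=cam('scene')['color'];a=cv2.resize(s[200:330,170:330],None,fx=2.5,fy=2.5,interpolation=2)
b=cv2.resize(cv2.imread('pics/s12.png')[200:330,170:330],None,fx=2.5,fy=2.5,interpolation=2)
w=cv2.resize(cam('wrist')['color'],(360,270));o=cv2.resize(cv2.imread('pics/w12.png'),(360,270))
cv2.imwrite('pics/last.png',np.vstack([np.hstack([a,b])[:,:800],np.hstack([w,o,np.zeros((270,80,3),np.uint8)])]))
E
```

```text
(no output)
```

View pics/last.png

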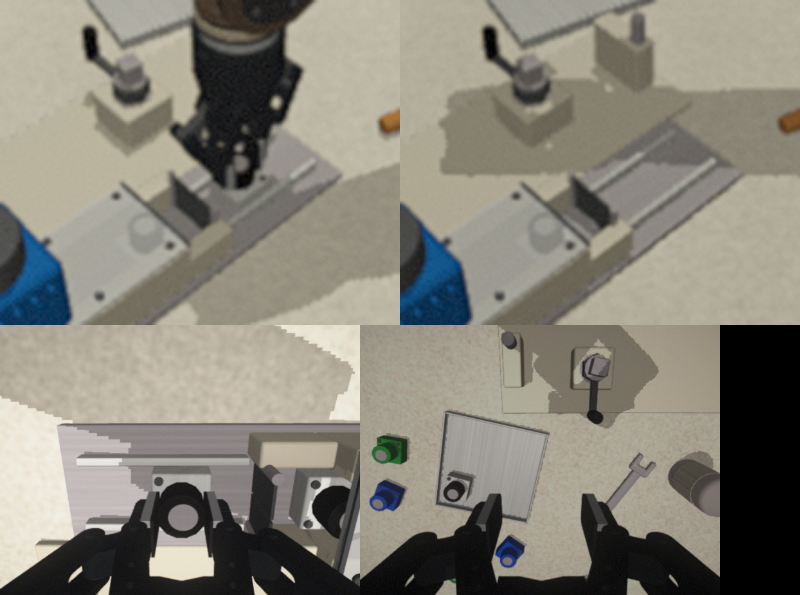

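The first carrier sits inside behind the shut flap (seen through the clear roof at (145,228)). The second is between the rails in the fingers at (245,175), and the tray is otherwise empty. I release it and push it in, with the tool tilted.

```bash
python3 -m creep '[{"x":0,"y":0,"z":-1,"rx":0,"ry":0,"rz":0,"grip":0.65},{"x":0,"y":0,"z":0,"rx":0,"ry":0,"rz":0,"grip":0.65},{"x":0,"y":0,"z":0,"rx":0,"ry":0,"rz":0,"grip":0.65},{"x":0,"y":0,"z":0,"rx":0,"ry":0,"rz":0,"grip":0.65},{"x":0,"y":0,"z":-20,"rx":0,"ry":0,"rz":0,"grip":0.65},{"x":0,"y":0,"z":-25,"rx":0,"ry":0,"rz":0,"grip":0.65},{"x":0,"y":0,"z":-10,"rx":0,"ry":0,"rz":0,"grip":0},{"x":0,"y":-25,"z":0,"rx":0,"ry":0,"rz":0,"grip":0},{"x":0,"y":-25,"z":0,"rx":0,"ry":0,"rz":0,"grip":0},{"x":0,"y":0,"z":0,"rx":0,"ry":0,"rz":0,"grip":0}]'; python3 -m creep '[{"x":0,"y":0,"z":0,"rx":-5,"ry":0,"rz":0,"grip":0},{"x":0,"y":0,"z":0,"rx":-5,"ry":0,"rz":0,"grip":0},{"x":0,"y":0,"z":0,"rx":-5,"ry":0,"rz":0,"grip":0},{"x":0,"y":0,"z":0,"rx":-5,"ry":0,"rz":0,"grip":0},{"x":0,"y":-7,"z":19,"rx":0,"ry":0,"rz":0,"grip":0},{"x":0,"y":-7,"z":19,"rx":0,"ry":0,"rz":0,"grip":0},{"x":0,"y":-3.4,"z":9.4,"rx":0,"ry":0,"rz":0,"grip":0},{"x":0,"y":0,"z":0,"rx":0,"ry":0,"rz":0,"grip":0},{"x":0,"y":0,"z":0,"rx":0,"ry":0,"rz":0,"grip":0},{"x":0,"y":0,"z":0,"rx":0,"ry":0,"rz":0,"grip":0}]'; python3 loc.py
```

```text
time: 46.98
eef_pos: [0.5432, -0.0289, 0.0862]
tcp_rot: [0.694, 0.72, -0.001, -0.002]
contact_force: [-0.0, -0.0, -0.9]
opening: 0.083
finger_force: 0.0
time: 47.82
eef_pos: [0.5485, -0.0299, 0.0383]
tcp_rot: [0.683, 0.709, 0.125, 0.121]
contact_force: [0.8, -0.8, -1.5]
opening: 0.001
finger_force: 0.0
local -95.4 -0.2 z 0.038262890519967604 [ 0.81110959 -0.79828897 -1.46104596]
```

```bash
python3 -m creep '[{"x":0,"y":-3,"z":8,"rx":0,"ry":0,"rz":0,"grip":0},{"x":0,"y":-3,"z":8,"rx":0,"ry":0,"rz":0,"grip":0},{"x":0,"y":-1.2,"z":3.5,"rx":0,"ry":0,"rz":0,"grip":0},{"x":0,"y":0,"z":0,"rx":0,"ry":0,"rz":0,"grip":0},{"x":0,"y":0,"z":0,"rx":0,"ry":0,"rz":0,"grip":0},{"x":0,"y":7.5,"z":2.72,"rx":0,"ry":0,"rz":0,"grip":0},{"x":0,"y":7.5,"z":2.72,"rx":0,"ry":0,"rz":0,"grip":0},{"x":0,"y":7.5,"z":2.72,"rx":0,"ry":0,"rz":0,"grip":0},{"x":0,"y":0,"z":0,"rx":0,"ry":0,"rz":0,"grip":0},{"x":0,"y":0,"z":0,"rx":0,"ry":0,"rz":0,"grip":0}]'; python3 loc.py
```

```text
time: 48.65
eef_pos: [0.5722, -0.0288, 0.0169]
tcp_rot: [0.683, 0.709, 0.125, 0.121]
contact_force: [-0.6, 0.6, 0.7]
opening: 0.002
finger_force: 0.0
local -71.7 -0.0 z 0.016940869611836072 [-0.62636147  0.56605572  0.66339971]
```

```bash
python3 -m creep '[{"x":0,"y":5,"z":1.9,"rx":0,"ry":0,"rz":0,"grip":0},{"x":0,"y":7.5,"z":2.72,"rx":0,"ry":0,"rz":0,"grip":0},{"x":0,"y":7.5,"z":2.72,"rx":0,"ry":0,"rz":0,"grip":0},{"x":0,"y":7.5,"z":2.72,"rx":0,"ry":0,"rz":0,"grip":0},{"x":0,"y":7.5,"z":2.72,"rx":0,"ry":0,"rz":0,"grip":0},{"x":0,"y":7.5,"z":2.72,"rx":0,"ry":0,"rz":0,"grip":0},{"x":0,"y":7.5,"z":2.72,"rx":0,"ry":0,"rz":0,"grip":0},{"x":0,"y":7.5,"z":2.72,"rx":0,"ry":0,"rz":0,"grip":0},{"x":0,"y":0,"z":0,"rx":0,"ry":0,"rz":0,"grip":0},{"x":0,"y":0,"z":0,"rx":0,"ry":0,"rz":0,"grip":0}]'; python3 loc.py
```

```text
time: 49.48
eef_pos: [0.6335, -0.0266, 0.0169]
tcp_rot: [0.683, 0.709, 0.125, 0.121]
contact_force: [0.0, 0.3, 0.2]
opening: 0.005
finger_force: 0.0
local -10.3 0.0 z 0.016852612319398184 [0.01396453 0.2508622  0.17007957]
```

```bash
python3 -m creep '[{"x":0,"y":6,"z":2.2,"rx":0,"ry":0,"rz":0,"grip":0},{"x":0,"y":6,"z":2.2,"rx":0,"ry":0,"rz":0,"grip":0},{"x":0,"y":6,"z":2.2,"rx":0,"ry":0,"rz":0,"grip":0},{"x":0,"y":6,"z":2.2,"rx":0,"ry":0,"rz":0,"grip":0},{"x":0,"y":6,"z":2.2,"rx":0,"ry":0,"rz":0,"grip":0},{"x":0,"y":5,"z":2,"rx":0,"ry":0,"rz":0,"grip":0},{"x":0,"y":0,"z":0,"rx":0,"ry":0,"rz":0,"grip":0},{"x":0,"y":0,"z":0,"rx":0,"ry":0,"rz":0,"grip":0},{"x":0,"y":0,"z":0,"rx":0,"ry":0,"rz":0,"grip":0},{"x":0,"y":0,"z":0,"rx":0,"ry":0,"rz":0,"grip":0}]'; python3 loc.py;  python3 -m creep '[{"x":0,"y":-9,"z":-3.5,"rx":0,"ry":0,"rz":0,"grip":0},{"x":0,"y":-19,"z":-7,"rx":0,"ry":0,"rz":0,"grip":0},{"x":0,"y":-19,"z":-7,"rx":0,"ry":0,"rz":0,"grip":0},{"x":0,"y":-19,"z":-7,"rx":0,"ry":0,"rz":0,"grip":0},{"x":0,"y":12,"z":-33,"rx":0,"ry":0,"rz":0,"grip":0},{"x":0,"y":12,"z":-33,"rx":0,"ry":0,"rz":0,"grip":0},{"x":0,"y":12,"z":-33,"rx":0,"ry":0,"rz":0,"grip":0},{"x":0,"y":12,"z":-33,"rx":5,"ry":0,"rz":0,"grip":0},{"x":0,"y":0,"z":-10,"rx":5,"ry":0,"rz":0,"grip":0},{"x":0,"y":0,"z":-20,"rx":5,"ry":0,"rz":0,"grip":0}]'; python3 -m creep '[{"x":0,"y":-20,"z":-20,"rx":5,"ry":0,"rz":0,"grip":0},{"x":0,"y":-30,"z":-20,"rx":0,"ry":0,"rz":0,"grip":0},{"x":0,"y":-15,"z":0,"rx":0,"ry":0,"rz":0,"grip":0},{"x":30,"y":0,"z":0,"rx":0,"ry":0,"rz":0,"grip":0},{"x":35,"y":0,"z":0,"rx":0,"ry":0,"rz":0,"grip":0},{"x":35,"y":0,"z":0,"rx":0,"ry":0,"rz":0,"grip":0},{"x":20,"y":0,"z":0,"rx":0,"ry":0,"rz":0,"grip":0},{"x":0,"y":0,"z":0,"rx":0,"ry":0,"rz":0,"grip":0},{"x":0,"y":0,"z":0,"rx":0,"ry":0,"rz":0,"grip":0},{"x":0,"y":0,"z":0,"rx":0,"ry":0,"rz":0,"grip":0}]'
python3 - <<'E'
from h import *
s=cam('scene');I=s['color'];cv2.imwrite('pics/s14.png',I)
t=cam('top');cv2.imwrite('pics/t14.png',t['color'])
for n in('scene0','s12','s14'):
    J=cv2.imread(f'pics/{n}.png').astype(int);f=proj(s,[[.6498,-.026,.03]])[0].astype(int)
    print(n,(J[f[1]-14:f[1]+14,f[0]-14:f[0]+14].sum(2)<180).sum())
# change in tunnel region along the axis: grey profile of mount tops under the roof
u=np.array([np.cos(.035),np.sin(.035)]);O=np.array([.6438,-.0263])
T0=cv2.imread('pics/top0.png');w=[]
for im,c,nm in((cv2.imread('pics/scene0.png'),s,'s0'),(I,s,'s'),(T0,t,'t0'),(t['color'],t,'t')):
    print(nm,[int(im[int(round(q[1])),int(round(q[0]))].mean()) for q in proj(c,[[*(O+x/1000*u),.048] for x in range(46,150,4)])])
E
```

```text
time: 50.32
eef_pos: [0.6705, -0.0252, 0.0169]
tcp_rot: [0.683, 0.709, 0.126, 0.122]
contact_force: [2.3, 1.8, -0.7]
opening: -0.002
finger_force: 1.5
local 26.7 0.1 z 0.016851704316929735 [ 2.28023167  1.84779478 -0.6742776 ]
time: 51.15
eef_pos: [0.5918, -0.028, 0.1882]
tcp_rot: [0.694, 0.719, 0.03, 0.029]
contact_force: [0.6, -0.7, -1.3]
opening: 0.003
finger_force: 0.0
time: 51.98
eef_pos: [0.5216, 0.089, 0.2245]
tcp_rot: [0.694, 0.72, -0.0, -0.0]
contact_force: [-0.7, -0.4, 0.9]
opening: 0.003
finger_force: 0.0
scene0 130
s12 129
s14 126
s0 [142, 149, 148, 147, 142, 143, 144, 143, 143, 142, 142, 141, 144, 144, 143, 142, 142, 143, 143, 143, 143, 144, 139, 97, 35, 50]
s [138, 151, 156, 155, 157, 150, 136, 151, 159, 151, 135, 154, 156, 154, 157, 145, 134, 136, 162, 159, 155, 154, 150, 109, 43, 49]
t0 [113, 122, 147, 147, 147, 147, 147, 147, 147, 147, 147, 147, 147, 147, 147, 146, 147, 146, 146, 146, 146, 145, 146, 145, 146, 145]
t [69, 133, 160, 160, 160, 150, 144, 165, 142, 138, 143, 150, 159, 159, 159, 143, 146, 158, 158, 158, 158, 158, 158, 158, 158, 158]
```

```bash
python3 - <<'E'
from h import *
for a,b in(('scene0','s14'),('top0','t14')):
    A=cv2.imread(f'pics/{a}.png');B=cv2.imread(f'pics/{b}.png')
    A=cv2.Canny(A,60,140);B=cv2.Canny(B,60,140);k=np.ones((5,5))
    d=((A>0)&(cv2.dilate(B,k)==0))|((B>0)&(cv2.dilate(A,k)==0))
    d=cv2.dilate(d.astype(np.uint8),np.ones((9,9)));n,l,st,ce=cv2.connectedComponentsWithStats(d)
    print(b,[(s[:4].tolist(),int(s[4])) for s in st[1:] if s[4]>200])
t=cv2.imread('pics/t14.png');
m=((t[150:222,105:182].min(2)>100)).astype(np.uint8);n,l,st,ce=cv2.connectedComponentsWithStats(m);print([(s.tolist(),(c+[105,150]).round(1).tolist()) for s,c in zip(st[1:],ce[1:]) if s[4]>40])
m=((cv2.imread('pics/top0.png')[150:222,105:182].min(2)>100)).astype(np.uint8);n,l,st,ce=cv2.connectedComponentsWithStats(m);print([(s.tolist(),(c+[105,150]).round(1).tolist()) for s,c in zip(st[1:],ce[1:]) if s[4]>40])
E
```

```text
s14 [([308, 0, 252, 224], 25831), ([112, 72, 58, 18], 642), ([42, 139, 52, 16], 590), ([199, 171, 27, 29], 608), ([228, 173, 26, 18], 413), ([403, 173, 157, 204], 7132), ([386, 174, 15, 16], 208), ([383, 191, 31, 26], 504), ([194, 206, 24, 69], 1108), ([279, 211, 162, 148], 3202), ([241, 301, 19, 17], 233), ([133, 336, 32, 34], 515), ([317, 364, 21, 15], 243)]
t14 [([290, 124, 21, 24], 471), ([239, 126, 24, 13], 298), ([0, 135, 213, 285], 16482), ([314, 147, 26, 18], 430), ([376, 194, 27, 27], 668), ([367, 229, 28, 29], 695), ([211, 336, 44, 27], 835), ([86, 370, 45, 50], 1054), ([218, 394, 54, 26], 1073)]
[([0, 0, 28, 72, 697], [111.4, 184.7]), ([10, 17, 6, 30, 58], [117.4, 181.3]), ([51, 46, 9, 16, 86], [160.0, 203.7])]
[([0, 0, 48, 72, 732], [113.7, 181.7]), ([60, 0, 17, 72, 740], [175.5, 177.2]), ([35, 8, 27, 58, 394], [154.9, 184.9]), ([10, 17, 6, 30, 52], [117.5, 181.5])]
```

```bash
python3 - <<'E'
from h import *
c=cam('wrist');I=c['color'].min(2);q=proj(c,[[.526,.25,.006]])[0];print(q)
m=np.zeros_like(I);cs=proj(c,[[.446,.156,.006],[.4139,.2999,.006],[.605,.3434,.006],[.6389,.2002,.006]]).astype(int);cv2.fillPoly(m,[cs],255)
m=cv2.erode(m,np.ones((7,7)));d=((I>55)&(m>0)).astype(np.uint8);n,l,st,ce=cv2.connectedComponentsWithStats(d)
for i in range(1,n):
    if st[i][4]>100:
        cnt=cv2.findContours((l==i).astype(np.uint8),0,1)[0][0];r=cv2.minAreaRect(cnt);b=cv2.boxPoints(r)
        print(st[i].tolist(),[ray(c,p,.016).round(3)[:2].tolist() for p in b])
E
```

```text
[293.00007488 -14.77853404]
[220, 0, 174, 65, 3550] [[0.461, 0.219], [0.604, 0.246], [0.614, 0.212], [0.467, 0.184]]
```

```bash
python3 -c "
from plant import sign_off
print(sign_off())"
```

```text
the job is handed in; nothing more can be done
None
```

The job is handed in at about 52 s of robot time: the locknut measured about 1.55 rad (tight is above 1.4) with the screw shifted about 0.3 rad. Both carriers present are through the flap at about 59 and 99 mm past the mouth, the flap is shut behind them, and the spanner is back on the pad.

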